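# Move four specimen vessels into the bench rack in reverse order

## Task

Move the four stoppered vessels from the holder blocks of the steel carrier into the wooden rack, one in each pocket, in reverse order: seen from the robot, the one at the left end of the carrier goes to the right end of the rack, the next one beside it, and so on. Keep every vessel upright and lower it into its pocket rather than dropping it, so that in the end all four stand upright on the pocket floors.

Things in the scene. Friction and masses are not known exactly. Their poses are not given: they have to be found in the camera images.
- flask: small conical flask, amber glass with a blue stopper, 80 mm tall: foot 44 mm across, tapering from 6 mm up to a straight neck 22 mm across (46 to 66 mm above the underside), then a stopper 24 mm across up to 80 mm. Loose, 60 to 130 g. Origin: centre of the underside, z up. Round: grip neck and stopper from above, about 62 mm above the underside
- tube: slim straight sample tube with a flat foot, amber glass 30 mm across, blue screw cap 32 mm across from 70 mm to the top at 92 mm. Loose, 55 to 115 g. Origin: centre of the underside, z up. Round: grip it near the cap, about 72 mm up
- jar: squat jar, amber glass 44 mm across, blue screw cap also 44 mm across from 42 mm to the top at 66 mm. Loose, 80 to 170 g. Origin: centre of the underside, z up. Round: grip the cap from above, about 54 mm up
- square_bottle: square bottle, amber glass body 38 x 38 mm up to 50 mm, then shoulders and a round blue screw cap 25 mm across from 62 mm to the top at 84 mm. Loose, 80 to 170 g. Origin: centre of the underside, z up, x and y square to its sides; at the start its sides are parallel to the carrier's. Grip the cap from above, about 74 mm up
- carrier: fixed dark steel tray 78 x 276 mm, 4 mm floor, 10 mm lips on its long sides, holding a row of four aluminium blocks, centres at y = +99, +33, -33, -99 mm, x = 0. Vessels start with undersides 10 mm above the bench. Origin: centre of the underside, on the bench; x away from the robot, y along the row to the robot's left, z up; turned up to 17 degrees, left or right of the rack
- rack: fixed light wooden rack 72 x 270 mm, 28 mm high, with a row of four empty square pockets 60 x 60 mm, 20 mm deep (floor 8 mm above the bench), 6 mm walls; pocket centres at y = +99, +33, -33, -99 mm, x = 0. Origin: centre of the underside, on the bench; x away from the robot, y along the row to the robot's left, z up; turned up to 17 degrees, left or right of the carrier
- block_flask: block with a round well; aluminium, 64 x 64 x 20 mm, fixed on the carrier; well 52 mm across, 14 mm deep (floor 6 mm above the underside). The flask stands in it at the start, so this block shows that vessel's starting place in the row. Origin: centre of the underside, 4 mm above the bench; axes as the carrier's
- block_tube: block with a narrow round well; aluminium, 64 x 64 x 20 mm, fixed on the carrier; well 38 mm across, 14 mm deep (floor 6 mm above the underside). The tube stands in it at the start, so this block shows that vessel's starting place in the row. Origin: centre of the underside, 4 mm above the bench; axes as the carrier's
- block_jar: block with a wide round well; aluminium, 64 x 64 x 20 mm, fixed on the carrier; well 54 mm across, 14 mm deep (floor 6 mm above the underside). The jar stands in it at the start, so this block shows that vessel's starting place in the row. Origin: centre of the underside, 4 mm above the bench; axes as the carrier's
- block_square_bottle: block with a square well; aluminium, 64 x 64 x 20 mm, fixed on the carrier; well 47 x 47 mm, 14 mm deep (floor 6 mm above the underside). The square bottle stands in it at the start, so this block shows that vessel's starting place in the row. Origin: centre of the underside, 4 mm above the bench; axes as the carrier's
Mind the look-alikes: they are no part of the job. What is shaped like the tube but pink is not meant. Leave any green look-alike of the flask alone.

How it is judged:
By the outcome, as a careful person would: the job done as asked, in the order asked, and still so for the second after the job is handed in, with the robot touching nothing.
It also fails if it takes over 112 s, if anything falls off the work surface, if the arm or the gripper's body presses on something with over 40 N, if the wrist force passes 120 N, or if a joint passes its speed limit or range.

## Robot

A 6-joint arm with a two-finger parallel gripper is mounted at the origin on the work surface. World frame = base frame: x ahead of the robot, y to its left, z up, the work surface at z = 0. Lengths are in m, angles in rad, forces in N, time in s.
With the tool pointing down it reaches from about 0.3 to 0.875 m from the base axis. Payload 6.4 kg.
Tool frame: the origin (TCP) lies at the very end of the fingers, on their centre line; the grasp point (between the pads) lies 19 mm behind it (r.grip_depth is the x of the grasp point in the tool frame, in m); x points along the fingers, z is the direction in which the jaws open and shut, and the axes are right-handed (so a half turn about x gives the same grasp; the last joint's range is limited). The gripper opens to 85 mm and grips with 20 to 120 N. Pads are 22 mm wide; open, the fingers measure 114 mm over their backs; the gripper's body (76 mm by 85 mm) begins 54 mm behind the grasp point. The pads swing forward as they close: fully open they stand 13 mm farther back than shut.
Start: joints at [-1.421, 0.181, 1.607, -0, 1.354, -0.206], TCP at [0.2, -0.539, 0.192] pointing down, gripper open.
Joint ranges: [-2.99, 2.99], [-0.89, 2.07], [0.3, 2.58], [-1.14, 4.28], [0, 2.63], [-3.12, 3.12]. Speed limits (rad/s): [2.57, 2.57, 3.01, 3.14, 3.14, 3.14].

## Interface

Orientations are given as a unit quaternion [w, x, y, z].
In Python, from workcell import r, optics gives the robot as it stands. The module is installed in compiled form; this text tells all that it offers.
- The arm moves only by the tool carry_out, never from a script. Its arguments are lists of equal length, an entry for each row: "translation": the shift along the tool's x, y, z in mm, a list of three; "roll": the turn about the tool's x in degrees; "hand": the opening, from 0 (shut) to 1 (fully open). A call has 1 to 8 rows; each row is the pose to reach, as a shift and turn from the pose measured when the call began, along the tool's axes at that moment; what a row does not reach only later rows make up. A row lasts 1/8 s, in which the tool goes at most 62.5 mm and 10.7 degrees, less where a joint would pass 70% of its speed; a pose out of reach is approached as far as the arm can. A call with a gripper value outside its range is refused whole. The fingers move at their own pace and stop on an object; "force" is the grip in N (left out, the last holds). Time passes only in rows, so rows that repeat a pose let the fingers close. It gives the time, the measured TCP pose, the force and the opening at its end, in the units of the state.
- r.sense(): the state, without advancing time (a new reading comes with each control period).
- optics.snapshot(name): name is "scene" or "top" or "wrist"; returns a dict with "pixels" (420x560x3 uint8, red, green, blue), "fx", "fy", "cx", "cy" (pixels), "k1" (the pictures are not rectified: a ray, as slopes to the right and down, at radius r is drawn at 1 + k1 r^2 times it, then the intrinsics apply), "rvec" (rotation vector, rad) and "tvec" (3), from world to camera coordinates, as OpenCV has them. Camera axes: x right, y down, z forward; pixel columns grow to the right and rows downward; lengths in m; the calibration is good to about 2 mm. A picture is of the moment at which its call begins. There is no depth.
- r.job_done(): hands the job in, once; it reports no verdict.
The state is a dict: "t": time; "joint_pos": joint angles; "dq": joint speeds; "tau": joint torques, N m; "tcp_pos": TCP position; "ee_rot": TCP orientation; "wrist_force": force on the tool from outside, world axes, zero at the start; "torque": the same for the moment, N m; "grip_width": opening from 0.0 (shut) to 1.0 (fully open).
Only numpy, scipy, OpenCV 4.12 (cv2) and the standard library are available. Lean on these libraries where they do the work, as an engineer would, in place of code of your own. Each camera call takes 0.05 s, during which the arm holds its last target.

## Working session

There is one attempt and no reset: what is moved stays moved. The work goes in short steps, Python scripts to look and compute and a tool call to move; the robot and the scene stay as the last step left them, time stands still between calls to the robot, and variables do not carry over. Pictures are saved under pics/ and viewed, and the job is handed in when it is done.

Besides the shell and the picture viewer there is one more tool, called after "Call:" as name(argument=value, ...) on one line, values as JSON. carry_out: Moves the arm, as the interface text tells. Its arguments: {"type":"object","properties":{"translation":{"type":"array","items":{"type":"array","items":{"type":"number"}}},"roll":{"type":"array","items":{"type":"number"}},"hand":{"type":"array","items":{"type":"number"}},"force":{"type":"number"}},"required":["translation","roll","hand"]}

```bash
mkdir -p pics
python3 - <<'E'
from workcell import r, optics
import cv2
print(r.sense())
for n in ("scene","top","wrist"):
    s=optics.snapshot(n); cv2.imwrite(f"pics/{n}0.png",s["pixels"][:,:,::-1])
    print(n,{k:v for k,v in s.items() if k!="pixels"})
print(r.grip_depth)
E
```

```text
{'t': 0.0, 'joint_pos': array([-1.42126484e+00,  1.81525718e-01,  1.60802539e+00,  2.86931705e-05,
        1.35383479e+00, -2.06315243e-01]), 'dq': array([ 8.39585147e-04,  9.92961710e-05,  1.40126106e-03,  9.65231696e-04,
        7.30159650e-04, -6.43951835e-04]), 'tau': array([-1.53178931e-03, -4.44872761e+01, -3.51342380e+01, -4.48857463e-04,
        9.06704867e-03,  1.30667726e-05]), 'tcp_pos': array([ 0.20024164, -0.53832644,  0.19118445]), 'ee_rot': array([ 0.58017004,  0.40408292,  0.58102645, -0.4031476 ]), 'wrist_force': array([ 0.49219663, -0.33204224,  0.37145747]), 'torque': array([ 0.00690808, -0.01731677, -0.02301032]), 'grip_width': 1.004449339165409}
scene {'fx': 472.453947149533, 'fy': 472.453947149533, 'cx': 278.04478920753365, 'cy': 206.95647598217647, 'k1': -0.1573040795954756, 'rvec': array([ 1.32857746,  2.34884944, -0.78409115]), 'tvec': array([ 0.26751703, -0.33070566,  1.19180075])}
top {'fx': 422.4497540892934, 'fy': 422.4497540892934, 'cx': 279.71981882533066, 'cy': 210.15385823498158, 'k1': -0.01715151901331141, 'rvec': array([ 2.12639541, -2.12468758,  0.14692159]), 'tvec': array([0.00804424, 0.52276186, 0.69934008])}
wrist {'fx': 357.3718996021046, 'fy': 357.3718996021046, 'cx': 285.23013440224264, 'cy': 210.4156635016049, 'k1': -0.08605594904624704, 'rvec': array([-2.3847933 ,  1.65432082,  0.23491648]), 'tvec': array([-0.57394395, -0.03740587,  0.37942385])}
-0.0187
```

View pics/scene0.png

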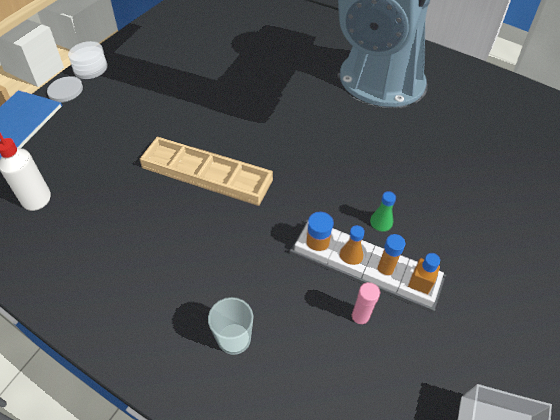

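View pics/top0.png

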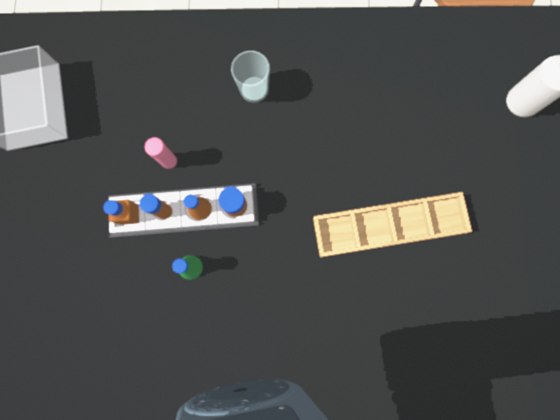

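View pics/wrist0.png

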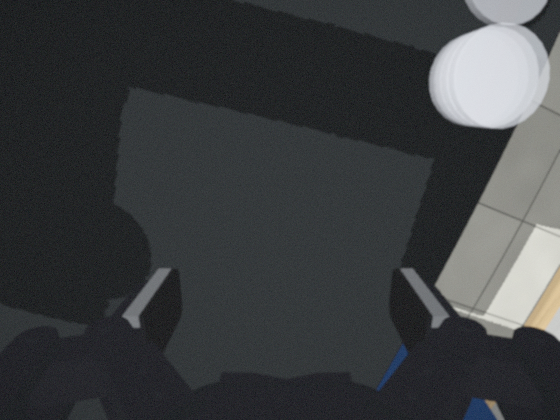

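The top view (up is away from the robot, left is its left) shows the carrier with, from left to right:

| Position | Vessel | Pixel (top view) |
|---|---|---|
| 1 | square bottle | (112,208) |
| 2 | tube | (150,203) |
| 3 | flask | (192,202) |
| 4 | jar | (231,200) |

The rack is on the right, with pockets at x of about 337, 375, 411 and 450. The look-alikes are the pink tube at (160,152) and the green flask at (188,267). Next I'll enlarge the crops to confirm and to read the corners.

```bash
cat > h.py <<'E'
from workcell import r, optics
import cv2, numpy as np
def crop(n,x0,y0,w,h,f,fn,s=None):
    s=s or optics.snapshot(n); p=s["pixels"][y0:y0+h,x0:x0+w,::-1]
    cv2.imwrite(fn,cv2.resize(p,None,fx=f,fy=f,interpolation=cv2.INTER_CUBIC))
def proj(s,P):
    P=np.atleast_2d(P).astype(float); R=cv2.Rodrigues(s["rvec"])[0]
    c=P@R.T+s["tvec"]; m=c[:,:2]/c[:,2:]; r2=(m**2).sum(1,keepdims=True)
    m=m*(1+s["k1"]*r2); return m*[s["fx"],s["fy"]]+[s["cx"],s["cy"]]
E
python3 - <<'E'
from h import *
s=optics.snapshot("top"); 
crop("top",95,135,180,110,4.4,"pics/c1.png",s); crop("top",305,185,175,80,4.5,"pics/c2.png",s)
s=optics.snapshot("scene")
crop("scene",280,180,180,135,4.4,"pics/c3.png",s); crop("scene",130,130,150,80,5,"pics/c4.png",s)
E
```

```text
(no output)
```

View pics/c1.png

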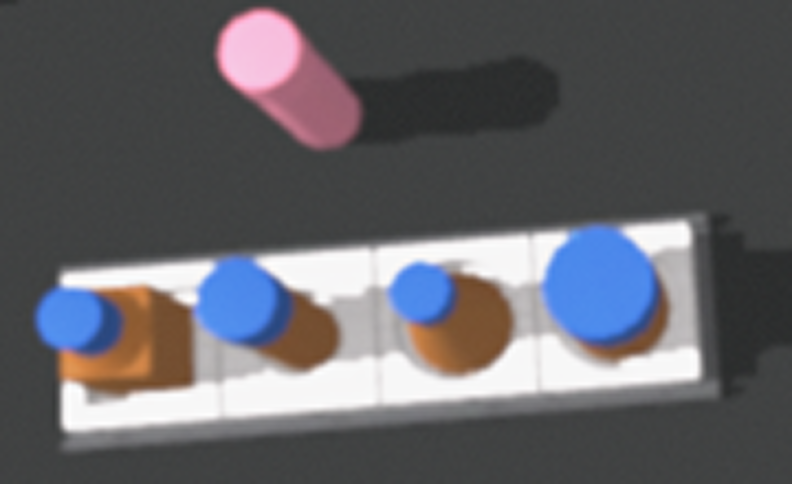

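View pics/c2.png

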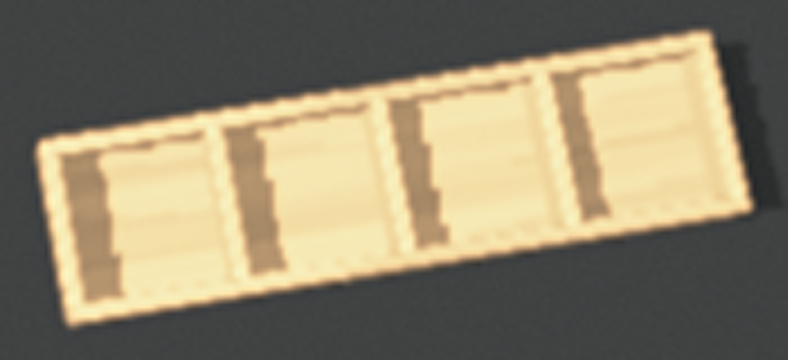

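View pics/c3.png

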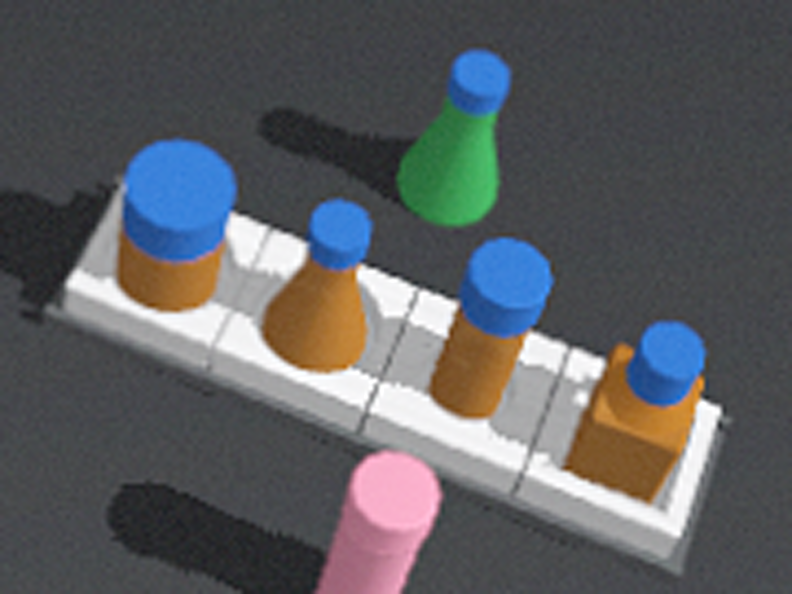

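View pics/c4.png

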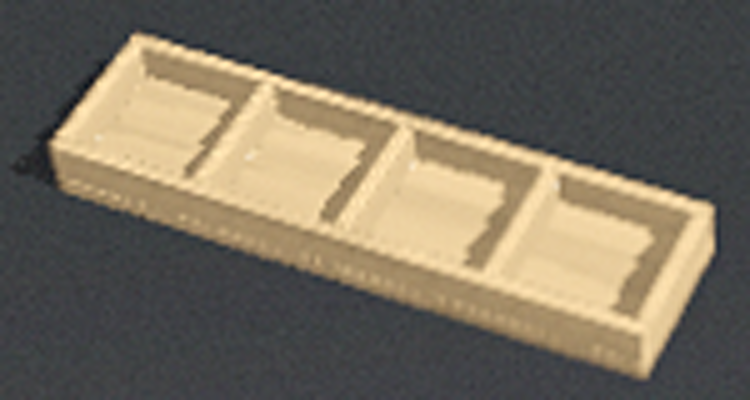

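```bash
cat > fit.py <<'E'
from h import *
from scipy.optimize import least_squares
T=optics.snapshot("top"); S=optics.snapshot("scene")
cv=lambda a,f,o:(np.array(a,float)+.5)/f-.5+np.array(o)
def pose(p,L): 
    c,s=np.cos(p[2]),np.sin(p[2]); L=np.array(L,float)
    return np.c_[p[0]+c*L[:,0]-s*L[:,1],p[1]+s*L[:,0]+c*L[:,1],L[:,2]]
def fit(name,Lt,ut,Ls,us):
    for w in((1,1),(1,0),(0,1)):
        f=lambda p:np.r_[w[0]*(proj(T,pose(p,Lt))-ut).ravel(),w[1]*(proj(S,pose(p,Ls))-us).ravel()]
        q=least_squares(f,[.5,0,.1]); print(name,w,q.x.round(4),np.degrees(q.x[2]).round(2),q.fun.round(1))
        if w==(1,1):P=q.x
    return P
z=.028
Lr={'fl':(.036,.135,z),'fr':(.036,-.135,z),'nr':(-.036,-.135,z),'nl':(-.036,.135,z)}
R=fit("rack",[Lr[k] for k in('fl','fr','nr','nl')],cv([(37,140),(712,30),(752,212),(68,326)],4.5,(305,185)),
 [Lr[k] for k in('nr','nl','fl','fr')],cv([(138,33),(715,208),(642,330),(52,148)],5,(130,130)))
z=.024
Lr={'fl':(.032,.131,z),'fr':(.032,-.131,z),'nr':(-.032,-.131,z),'nl':(-.032,.131,z)}
C=fit("carrier",[Lr[k] for k in('fl','fr','nr','nl')],cv([(60,270),(692,220),(702,378),(62,432)],4.4,(95,135)),
 [Lr[k] for k in('fr','nl','fl')],cv([(68,278),(722,412),(685,535)],4.4,(280,180)))
def tri(u,v,z):
    out=[]
    for w in((1,1),(1,0),(0,1)):
        f=lambda p:np.r_[w[0]*(proj(T,[*p,z])[0]-u),w[1]*(proj(S,[*p,z])[0]-v)]
        q=least_squares(f,[.5,0]); out.append(q.x.round(4))
    return out
for n,z,u,v,y in(("sq",.094,(72,317),(672,350),.099),("tube",.102,(240,298),(510,277),.033),("flask",.090,(421,292),(340,228),-.033),("jar",.076,(598,283),(180,185),-.099)):
    o=tri(cv(u,4.4,(95,135)),cv(v,4.4,(280,180)),z)
    c=pose(C,[(0,y,0)])[0][:2]
    print(n,o,"block",c.round(4),"pocket",pose(R,[(0,-y,0)])[0][:2].round(4))
E
python3 fit.py
```

```text
rack (1, 1) [ 0.5002 -0.1899  0.1625] 9.31 [ 0.3  0.6 -1.   0.8 -0.6 -0.1  0.4 -0.7 -0.4 -0.1 -0.4 -0.5  0.3  0.8
 -0.7 -0.6]
rack (1, 0) [ 0.5004 -0.1903  0.1624] 9.3 [ 0.5  0.5 -0.8  0.7 -0.4 -0.3  0.7 -0.8 -0.  -0.  -0.  -0.   0.   0.
 -0.  -0. ]
rack (0, 1) [ 0.5    -0.1892  0.163 ] 9.34 [-0.   0.  -0.   0.  -0.  -0.   0.  -0.  -0.1 -0.1 -0.1 -0.5  0.7  0.9
 -0.5 -0.6]
carrier (1, 1) [0.5284 0.1902 0.0783] 4.48 [ 0.1  1.3 -1.3  1.3 -1.3  0.1 -0.  -0.9 -0.5  1.4 -0.7 -1.  -1.8  0.5]
carrier (1, 0) [0.5292 0.1891 0.0811] 4.65 [ 0.7  1.1 -0.7  0.7 -0.6 -0.5  0.7 -1.1 -0.   0.  -0.  -0.  -0.   0. ]
carrier (0, 1) [0.5266 0.1915 0.0691] 3.96 [-0.   0.  -0.   0.  -0.   0.  -0.  -0.   0.8  0.4  0.3 -0.8 -1.   0.5]
sq [array([0.5208, 0.288 ]), array([0.5205, 0.2868]), array([0.521 , 0.2892])] block [0.5207 0.2889] pocket [ 0.5162 -0.2876]
tube [array([0.527 , 0.2224]), array([0.5262, 0.2204]), array([0.5282, 0.2243])] block [0.5259 0.2231] pocket [ 0.5055 -0.2224]
flask [array([0.5314, 0.1568]), array([0.5306, 0.1557]), array([0.5327, 0.1581])] block [0.531  0.1573] pocket [ 0.4948 -0.1573]
jar [array([0.5368, 0.0916]), array([0.5366, 0.0908]), array([0.5371, 0.0924])] block [0.5362 0.0915] pocket [ 0.4841 -0.0922]
```

```bash
cat >> h.py <<'E'
from scipy.spatial.transform import Rotation as Ro
C=(.5286,.1899,.0795); K=(.5002,-.1899,.1625)
def go(x,y,z,yaw):
    s=r.sense(); q=s["ee_rot"]; R=Ro.from_quat([*q[1:],q[0]]); M=R.as_matrix()
    best=None
    for a in(yaw,yaw+np.pi):
        zt=np.array([np.cos(a),np.sin(a),0]); xt=np.array([0,0,-1.]); t=np.c_[xt,np.cross(zt,xt),zt]
        v=np.degrees((R.inv()*Ro.from_matrix(t)).as_rotvec())
        if best is None or abs(v[0])<abs(best[0]): best=v
    d=M.T@(np.array([x,y,z])-s["tcp_pos"])*1000
    print("t",round(s["t"],2),"tcp",s["tcp_pos"].round(4),"q6",s["joint_pos"][5].round(2),"F",s["wrist_force"].round(1),"g",round(s["grip_width"],3))
    print("shift",d.round(1),"roll",best[0].round(1),"tilt",best[1:].round(2),"dist",np.linalg.norm(d).round())
E
python3 -c "
from h import *
go(.5208,.2885,.19,C[2])
q=r.sense()['ee_rot'];print(Ro.from_quat([*q[1:],q[0]]).as_matrix().round(3))"
```

```text
t 0.35 tcp [ 0.2003 -0.5389  0.1919] q6 -0.21 F [ 0.  -0.6  0.1] g 0.996
shift [   2.2  588.6 -663.9] roll -74.2 tilt [-0.02 -0.02] dist 887.0
[[-0.     0.937  0.348]
 [ 0.     0.348 -0.937]
 [-1.     0.    -0.   ]]
```

Call:
carry_out(translation=[[0,589,-664],[0,589,-664],[0,589,-664],[0,589,-664],[0,589,-664],[0,589,-664],[0,589,-664],[0,589,-664]], roll=[-74,-74,-74,-74,-74,-74,-74,-74], hand=[0.6,0.6,0.6,0.6,0.6,0.6,0.6,0.6], force=40)

```text
t: 1.35
tcp_pos: [0.3816, -0.071, 0.1926]
ee_rot: [0.707, -0.028, 0.706, 0.027]
wrist_force: [2.1, -0.4, -0.1]
grip_width: 0.604
```

```bash
python3 -c "
from h import *
go(.5208,.2885,.19,C[2])"
```

```text
t 1.35 tcp [ 0.3816 -0.071   0.1926] q6 -0.57 F [ 2.1 -0.4 -0.1] g 0.604
shift [  2.7 347.6 166.8] roll -0.1 tilt [0.09 0.03] dist 386.0
```

Call:
carry_out(translation=[[3,348,167],[3,348,167],[3,348,167],[3,348,167],[3,348,167],[3,348,167],[3,348,167],[3,348,167]], roll=[0,0,0,0,0,0,0,0], hand=[0.6,0.6,0.6,0.6,0.6,0.6,0.6,0.6])

```text
t: 2.35
tcp_pos: [0.5206, 0.2892, 0.1892]
ee_rot: [0.707, -0.028, 0.706, 0.028]
wrist_force: [-0.7, -0.2, -0.5]
grip_width: 0.603
```

```bash
python3 -c "
from h import *
go(.5208,.2885,.065,C[2])
s=optics.snapshot('wrist'); cv2.imwrite('pics/w1.png',s['pixels'][:,:,::-1])
print(proj(s,[[.5208,.2885,.094],[.527,.2224,.102],[.5314,.1568,.09],[.5368,.0916,.076]]).round())"
```

```text
t 2.35 tcp [0.5206 0.2892 0.1892] q6 0.23 F [-0.7 -0.2 -0.5] g 0.603
shift [ 1.242e+02 -5.000e-01  1.000e-01] roll -0.0 tilt [0.03 0.07] dist 124.0
[[286. 200.]
 [287. 279.]
 [285. 337.]
 [285. 382.]]
```

View pics/w1.png

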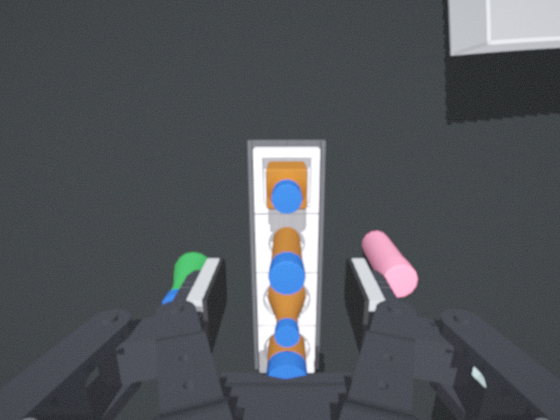

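Call:
carry_out(translation=[[30,0,0],[60,0,0],[90,0,0],[110,0,0],[124,0,0],[124,0,0],[124,0,0],[124,0,0]], roll=[0,0,0,0,0,0,0,0], hand=[0.6,0.6,0.6,0.6,0.6,0.6,0.5,0.2])

```text
t: 3.4
tcp_pos: [0.5215, 0.2884, 0.0665]
ee_rot: [0.707, -0.028, 0.706, 0.027]
wrist_force: [-0.1, 0.4, 0.5]
grip_width: 0.306
```

Call:
carry_out(translation=[[0,0,0],[0,0,0],[0,0,0],[0,0,0],[0,0,0],[0,0,0]], roll=[0,0,0,0,0,0], hand=[0.1,0.1,0.1,0.1,0.1,0.1])

```text
t: 4.15
tcp_pos: [0.5214, 0.2884, 0.0664]
ee_rot: [0.707, -0.028, 0.706, 0.027]
wrist_force: [-0.2, 0.4, 0.8]
grip_width: 0.101
```

```bash
python3 -c "
from h import *
go(.5208,.2885,.19,C[2])
s=optics.snapshot('wrist'); cv2.imwrite('pics/w2.png',s['pixels'][:,:,::-1])"
```

```text
t 4.15 tcp [0.5214 0.2884 0.0664] q6 0.23 F [-0.2  0.4  0.8] g 0.101
shift [-1.236e+02  1.000e-01 -3.000e-01] roll -0.1 tilt [0.14 0.06] dist 124.0
```

View pics/w2.png

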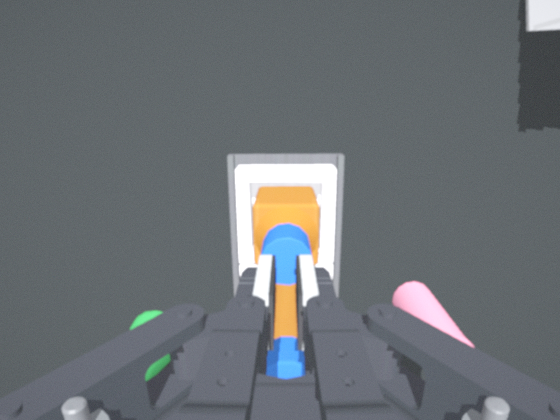

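```bash
python3 -c "
from h import *
s=optics.snapshot('wrist'); t=r.sense()['tcp_pos']
print(proj(s,[t,t+[0,0,.019],[.5208,.2885,.094],[.5208,.2885,.072]]).round())
crop('scene',330,150,180,135,4.4,'pics/s2.png')
crop('top',60,135,180,110,4.4,'pics/t2.png')"
```

```text
[[286. 242.]
 [286. 256.]
 [285. 263.]
 [285. 245.]]
```

View pics/s2.png

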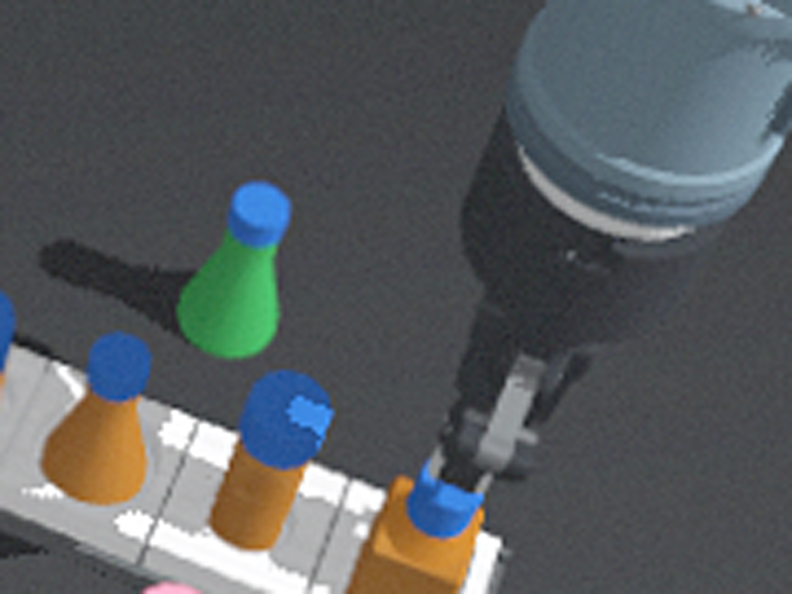

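View pics/t2.png

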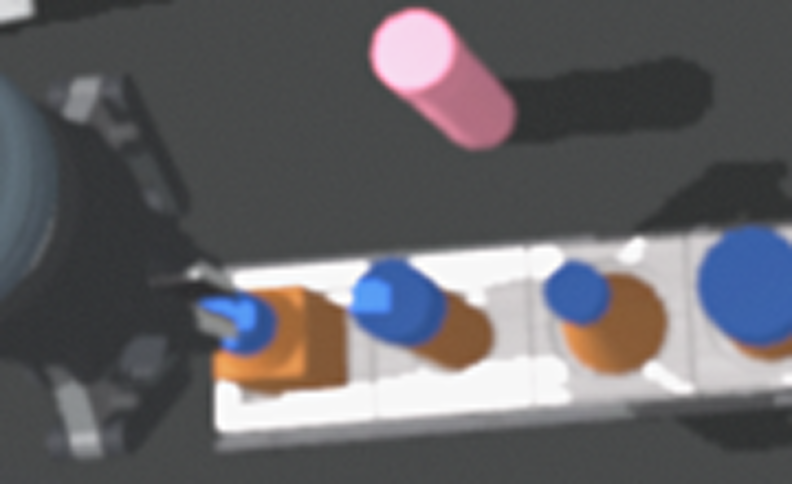

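```bash
python3 -c "
from h import *
crop('wrist',200,170,180,135,4.4,'pics/w3.png')"
```

```text
(no output)
```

View pics/w3.png

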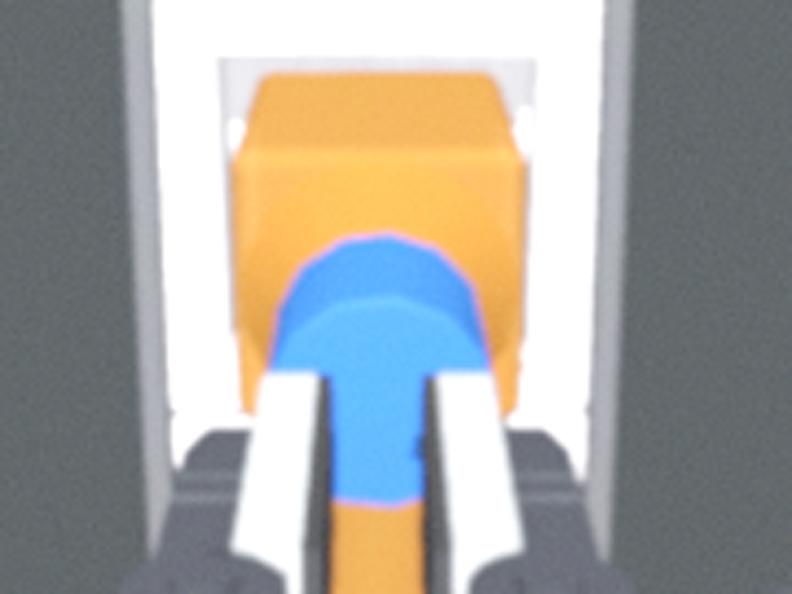

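```bash
python3 -c "
from h import *
t=r.sense()['tcp_pos']; print(t, r.sense()['grip_width'])
for n,o in (('scene',(330,150)),('top',(60,135)),('wrist',(200,170))):
    s=optics.snapshot(n)
    P=[t+[dx,dy,dz] for dz in (0,.019,.045) for dx in(-.006,.006) for dy in (-.011,.011)]
    q=proj(s,P); print(n); print(((q-o+.5)*4.4-.5).round())
    p=np.ascontiguousarray(s['pixels'][o[1]:o[1]+135,o[0]:o[0]+180,::-1]); p=cv2.resize(p,None,fx=4.4,fy=4.4,interpolation=cv2.INTER_CUBIC)
    for i,a in enumerate(((q-o+.5)*4.4-.5)): cv2.circle(p,tuple(int(v) for v in a),3,[(0,0,255),(0,255,0),(255,0,255)][i//4],-1)
    cv2.imwrite('pics/p_%s.png'%n,p)
"
```

```text
[0.52140914 0.28838351 0.06646979] 0.10234782178840476
scene
[[409. 495.]
 [461. 520.]
 [398. 518.]
 [451. 544.]
 [422. 469.]
 [476. 495.]
 [411. 493.]
 [465. 519.]
 [441. 432.]
 [496. 458.]
 [430. 456.]
 [485. 482.]]
top
[[278. 342.]
 [223. 342.]
 [280. 312.]
 [225. 312.]
 [259. 334.]
 [202. 334.]
 [261. 303.]
 [204. 303.]
 [230. 323.]
 [171. 323.]
 [233. 290.]
 [174. 291.]]
wrist
[[324. 395.]
 [337. 231.]
 [419. 402.]
 [435. 238.]
 [320. 463.]
 [333. 284.]
 [424. 470.]
 [441. 292.]
 [312. 581.]
 [327. 377.]
 [432. 589.]
 [453. 387.]]
```

View pics/p_scene.png

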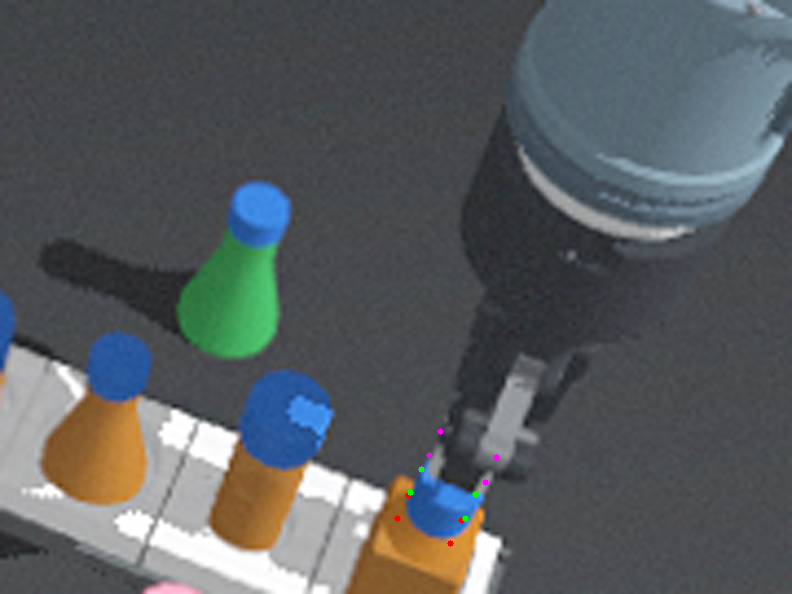

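View pics/p_top.png

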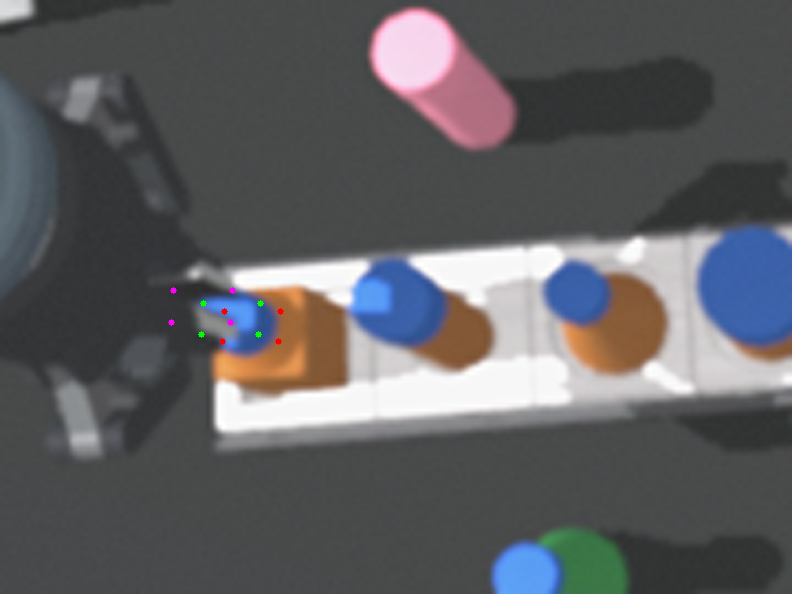

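View pics/p_wrist.png

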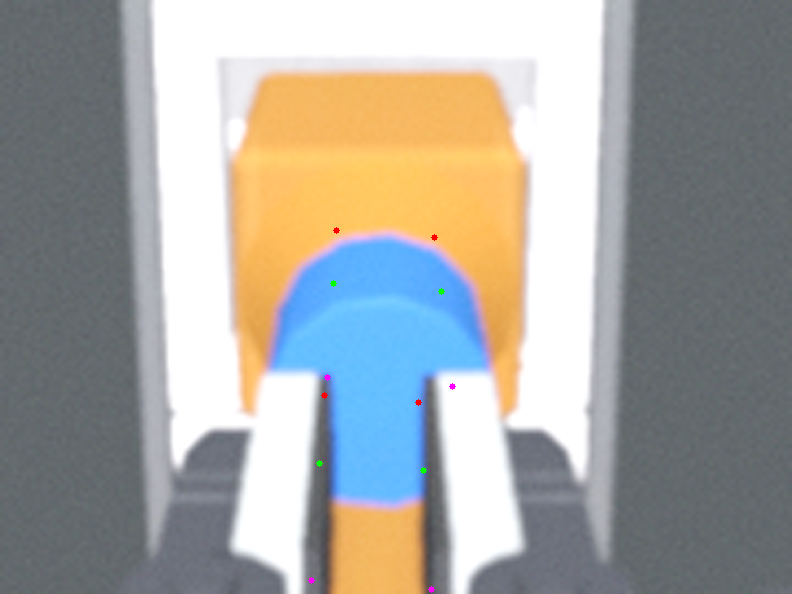

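The wrist and top pictures show the pads shut just above the cap, with the tips about 40 mm higher than the reported TCP. Nothing has been gripped or moved. I'll raise the arm and measure the real tip in all the cameras before relying on the TCP height.

Call:
carry_out(translation=[[-30,0,0],[-60,0,0],[-60,0,0],[-60,0,0]], roll=[0,0,0,0], hand=[0.0,0.0,0.0,0.0])

```text
t: 5.05
tcp_pos: [0.5208, 0.2882, 0.1257]
ee_rot: [0.707, -0.028, 0.706, 0.027]
wrist_force: [-0.3, -0.9, -1.0]
grip_width: -0.001
```

```bash
python3 -c "
from h import *
t=r.sense()['tcp_pos']; print(t, r.sense()['grip_width'])
for n,o in (('scene',(370,130)),('top',(20,135)),('wrist',(200,170))):
    s=optics.snapshot(n)
    R=cv2.Rodrigues(s['rvec'])[0]; print('cam',(-R.T@s['tvec']).round(4))
    p=s['pixels'][o[1]:o[1]+130,o[0]:o[0]+160,::-1]; p=cv2.resize(p,None,fx=5,fy=5,interpolation=cv2.INTER_CUBIC)
    cv2.imwrite('pics/q_%s.png'%n,p); np.save('pics/%s.npy'%n,s,allow_pickle=True)
"
```

```text
[0.52076985 0.28824111 0.1256776 ] -0.0013606540138576143
cam [0.9909 0.2643 0.7414]
cam [ 0.4028 -0.0096  0.7746]
cam [0.5141 0.3591 0.3079]
```

View pics/q_scene.png

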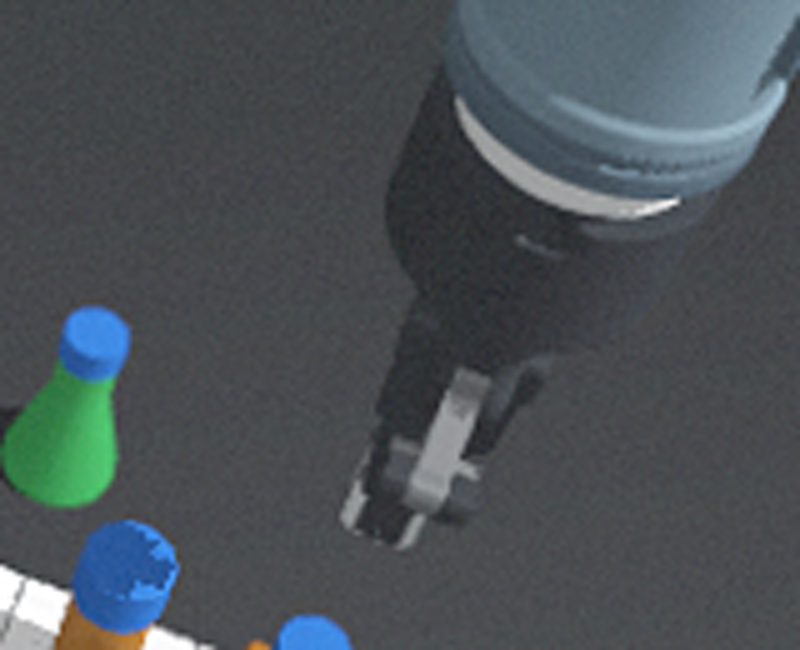

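View pics/q_top.png

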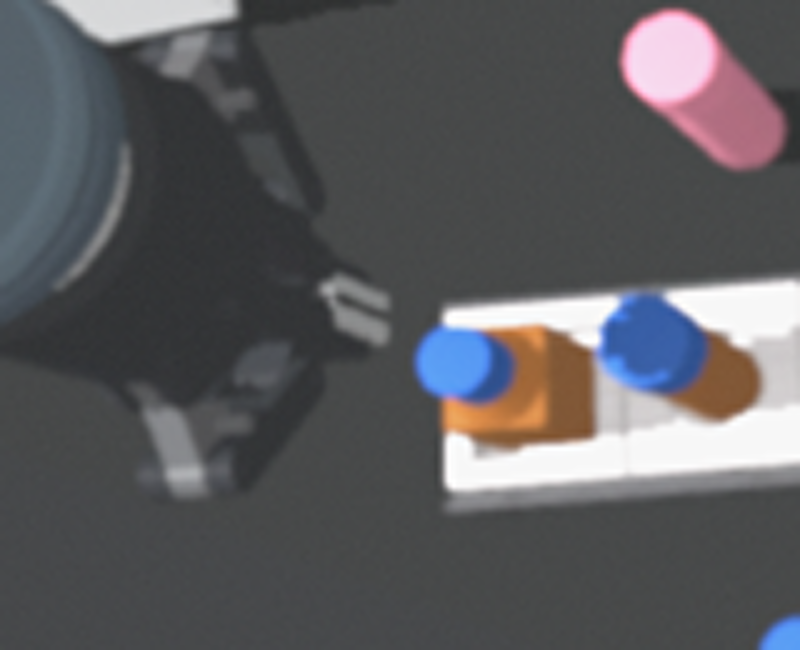

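View pics/q_wrist.png

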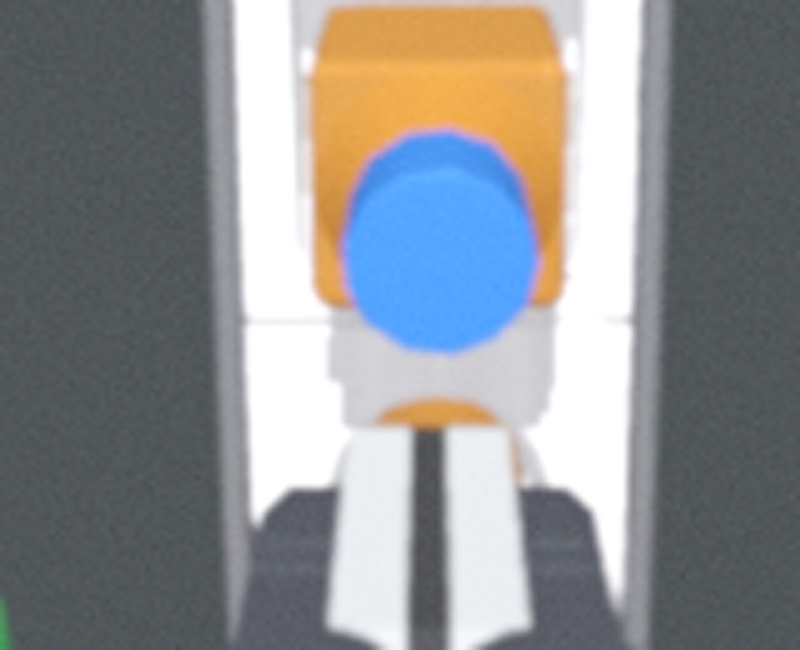

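```bash
python3 -c "
from h import *
from scipy.optimize import least_squares
L={n:np.load('pics/%s.npy'%n,allow_pickle=True).item() for n in('scene','top','wrist')}
ex=np.array([np.cos(.0795),np.sin(.0795),0]);ey=np.array([-ex[1],ex[0],0])
c=lambda a,o:(np.array(a)+.5)/5-.5+o
t=np.array([.52077,.28824,.12568])
for w in((1,1,1),(1,1,0),(0,1,1),(1,0,1)):
  f=lambda p:np.r_[w[0]*(proj(L['scene'],p+.006*ex)[0]-c((375,537),(370,130))),w[1]*(proj(L['top'],p-.011*ey)[0]-c((387,322),(20,135))),w[2]*(proj(L['wrist'],p+.011*ey)[0]-c((429,428),(200,170)))]
  q=least_squares(f,t); print(w,((q.x-t)*1000).round(1),q.fun.round(1))
"
```

```text
(1, 1, 1) [-0.8 -0.6 41.5] [-0.6 -1.1  0.1 -1.  -0.1 -0.4]
(1, 1, 0) [-1.7  0.9 38.7] [-0.1  0.  -0.1  0.  -0.  -0. ]
(0, 1, 1) [-0.8 -0.7 41.7] [-0.  -0.   0.2 -0.9 -0.3 -0.1]
(1, 0, 1) [-0.6 -0.6 41.7] [-0.6 -1.1  0.  -0.   0.2 -0.3]
```

```bash
python3 -c "
from h import *
ex=np.array([np.cos(.0795),np.sin(.0795),0]);ey=np.array([-ex[1],ex[0],0])
t=np.array([.52077,.28824,.12568])
for n,o in (('scene',(370,130)),('top',(20,135))):
    s=np.load('pics/%s.npy'%n,allow_pickle=True).item()
    p=s['pixels'][o[1]:o[1]+130,o[0]:o[0]+160,::-1]; p=cv2.resize(p,None,fx=5,fy=5,interpolation=cv2.INTER_CUBIC)
    p=cv2.convertScaleAbs(p,alpha=2.5,beta=0)
    for z,col in((.073,(0,0,255)),(.1145,(0,255,0))):
      for a,b in((.038,.0425),(.0425,.038)):
        Q=[t+[0,0,z]+i*a*ex+j*b*ey for i,j in((1,1),(1,-1),(-1,-1),(-1,1))]
        q=((proj(s,Q)-o+.5)*5-.5).astype(np.int32); cv2.polylines(p,[q],True,col,1)
    cv2.imwrite('pics/b_%s.png'%n,p)
"
```

```text
(no output)
```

View pics/b_scene.png

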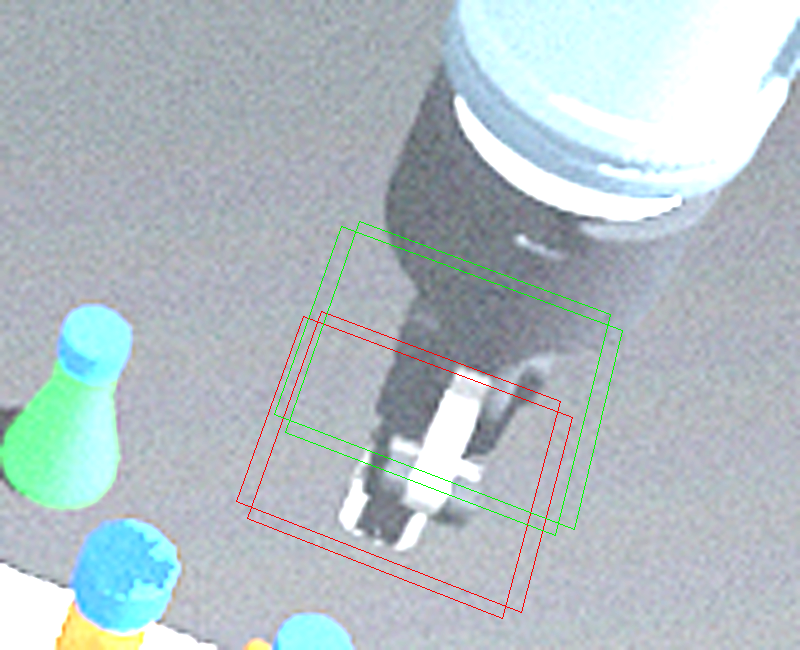

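View pics/b_top.png

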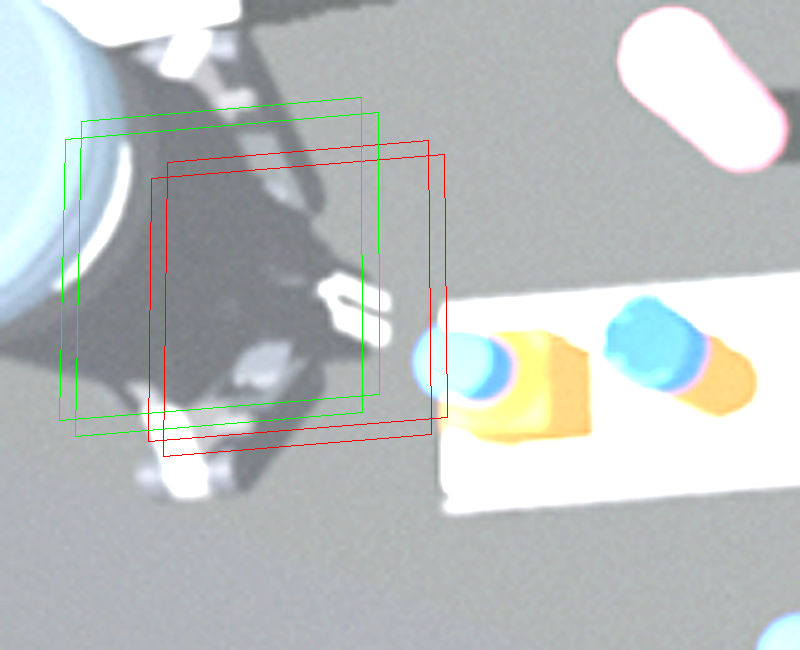

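The whole gripper really sits 41.5 mm higher than the reported TCP; all three cameras agree within about 2 mm, and lateral error is under 1 mm. I'll correct for this in every height from here on. The next move opens the fingers and then descends to tip height 65 mm.

Call:
carry_out(translation=[[0,0,0],[0,0,0],[0,0,0],[30,0,0],[60,0,0],[90,0,0],[102,0,0],[102,0,0]], roll=[0,0,0,0,0,0,0,0], hand=[0.6,0.6,0.6,0.6,0.6,0.6,0.6,0.6])

```text
t: 6.2
tcp_pos: [0.5199, 0.2878, 0.0225]
ee_rot: [0.706, -0.028, 0.707, 0.027]
wrist_force: [-0.9, -0.7, 0.7]
grip_width: 0.601
```

```bash
sed -i 's/d=M.T@(np.array(\[x,y,z\])/d=M.T@(np.array([x,y,z-.0415])/' h.py; python3 -c "
from h import *
go(.5208,.2885,.065,C[2])
crop('wrist',180,100,220,170,3.6,'pics/w4.png')"
```

```text
t 6.2 tcp [0.5199 0.2878 0.0225] q6 0.23 F [-0.9 -0.7  0.7] g 0.601
shift [-1.   0.6  0.9] roll -0.1 tilt [-0.07  0.1 ] dist 1.0
```

View pics/w4.png

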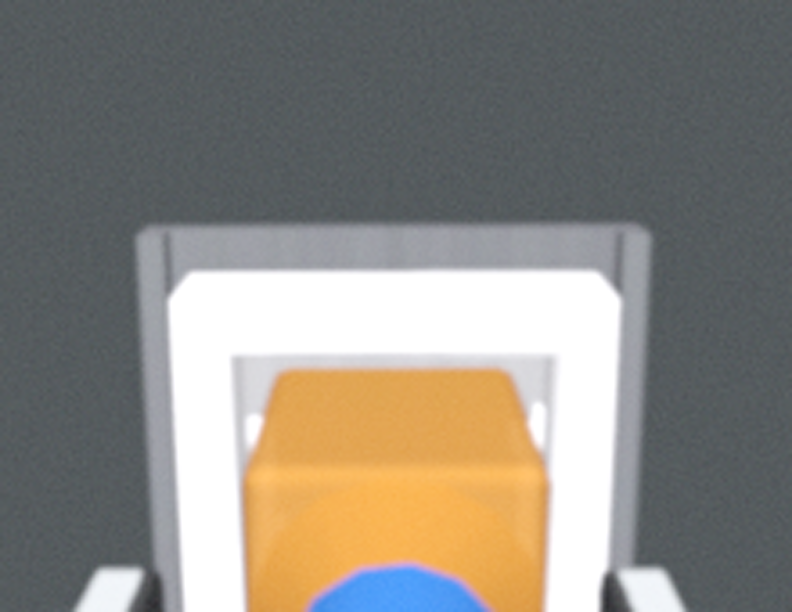

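The cap sits centred between the pads, so I'll close.

Call:
carry_out(translation=[[-1,1,1],[-1,1,1],[-1,1,1],[-1,1,1],[-1,1,1],[-1,1,1]], roll=[0,0,0,0,0,0], hand=[0.1,0.1,0.1,0.1,0.1,0.1], force=45)

```text
t: 7.0
tcp_pos: [0.523, 0.2898, 0.0264]
ee_rot: [0.708, -0.028, 0.705, 0.028]
wrist_force: [-1.7, -0.1, 6.8]
grip_width: 0.278
```

Call:
carry_out(translation=[[-20,0,0],[-50,0,0],[-80,0,0],[-110,0,0],[-125,0,0],[-125,0,0]], roll=[0,0,0,0,0,0], hand=[0.1,0.1,0.1,0.1,0.1,0.1])

```text
t: 7.75
tcp_pos: [0.5234, 0.2901, 0.1531]
ee_rot: [0.709, -0.028, 0.704, 0.028]
wrist_force: [-0.3, 0.2, -2.6]
grip_width: 0.275
```

```bash
python3 -c "
from h import *
go(.5162,-.2876,.19,K[2])
s=optics.snapshot('wrist'); cv2.imwrite('pics/w5.png',s['pixels'][:,:,::-1])"
```

```text
t 7.75 tcp [0.5234 0.2901 0.1531] q6 0.23 F [-0.3  0.2 -2.6] g 0.275
shift [   4.2 -575.3  -52.5] roll -4.8 tilt [0.37 0.01] dist 578.0
```

View pics/w5.png

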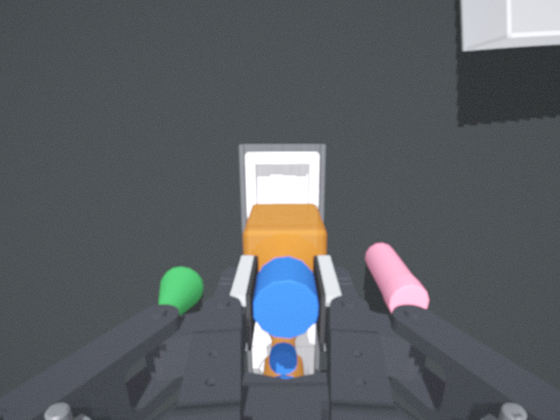

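Call:
carry_out(translation=[[0,-40,-4],[0,-100,-9],[0,-160,-15],[0,-220,-20],[0,-280,-26],[0,-340,-31],[0,-400,-36],[0,-450,-41]], roll=[0,-1,-2,-3,-4,-5,-5,-5], hand=[0.1,0.1,0.1,0.1,0.1,0.1,0.1,0.1])

```text
t: 8.8
tcp_pos: [0.5156, -0.1639, 0.1499]
ee_rot: [0.705, -0.058, 0.704, 0.058]
wrist_force: [0.7, -0.3, -1.7]
grip_width: 0.284
```

```bash
python3 -c "
from h import *
go(.5162,-.2876,.19,K[2])"
```

```text
t 8.8 tcp [ 0.5156 -0.1639  0.1499] q6 -0.69 F [ 0.7 -0.3 -1.7] g 0.284
shift [   1.2 -122.1  -19.7] roll 0.1 tilt [ 0.1  -0.05] dist 124.0
```

Call:
carry_out(translation=[[0,-50,-8],[0,-100,-16],[0,-122,-20],[0,-122,-20],[0,-122,-20],[0,-122,-20]], roll=[0,0,0,0,0,0], hand=[0.1,0.1,0.1,0.1,0.1,0.1])

```text
t: 9.55
tcp_pos: [0.516, -0.2858, 0.1495]
ee_rot: [0.705, -0.058, 0.704, 0.059]
wrist_force: [0.2, 0.3, -0.5]
grip_width: 0.279
```

```bash
python3 -c "
from h import *
go(.5162,-.2876,.063,K[2])
s=optics.snapshot('wrist'); cv2.imwrite('pics/w6.png',s['pixels'][:,:,::-1])
crop('scene',80,80,200,150,4,'pics/s6.png')"
```

```text
t 9.55 tcp [ 0.516  -0.2858  0.1495] q6 -0.88 F [ 0.2  0.3 -0.5] g 0.279
shift [128.   -2.   -0.3] roll 0.2 tilt [ 0.09 -0.09] dist 128.0
```

View pics/w6.png

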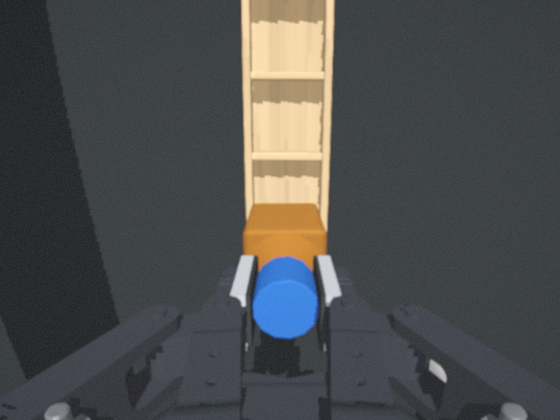

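View pics/s6.png

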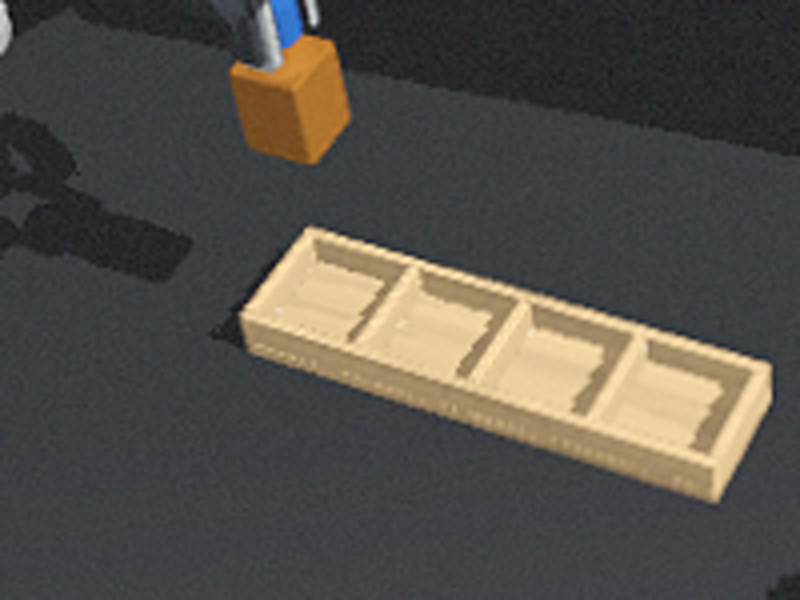

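Call:
carry_out(translation=[[25,-2,0],[50,-2,0],[75,-2,0],[97,-2,0],[97,-2,0],[97,-2,0]], roll=[0,0,0,0,0,0], hand=[0.1,0.1,0.1,0.1,0.1,0.1])

```text
t: 10.4
tcp_pos: [0.5173, -0.2882, 0.0539]
ee_rot: [0.706, -0.059, 0.704, 0.059]
wrist_force: [-1.2, 0.2, -1.2]
grip_width: 0.274
```

```bash
python3 -c "
from h import *
go(.5162,-.2876,.0655,K[2])
crop('wrist',180,100,220,170,3.6,'pics/w7.png')
crop('scene',100,80,160,120,4.8,'pics/s7.png')"
```

```text
t 10.4 tcp [ 0.5173 -0.2882  0.0539] q6 -0.88 F [-1.2  0.2 -1.2] g 0.274
shift [29.9  0.8 -1.1] roll 0.2 tilt [0.16 0.01] dist 30.0
```

View pics/w7.png

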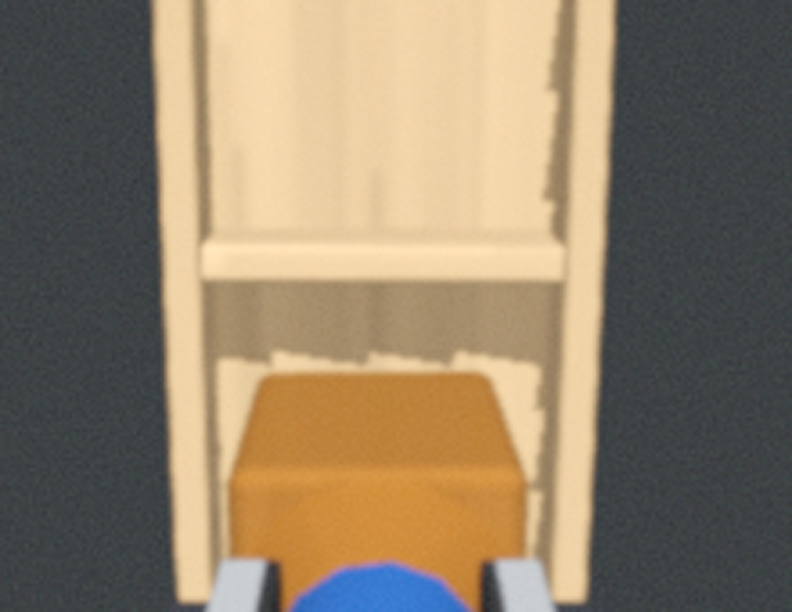

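View pics/s7.png

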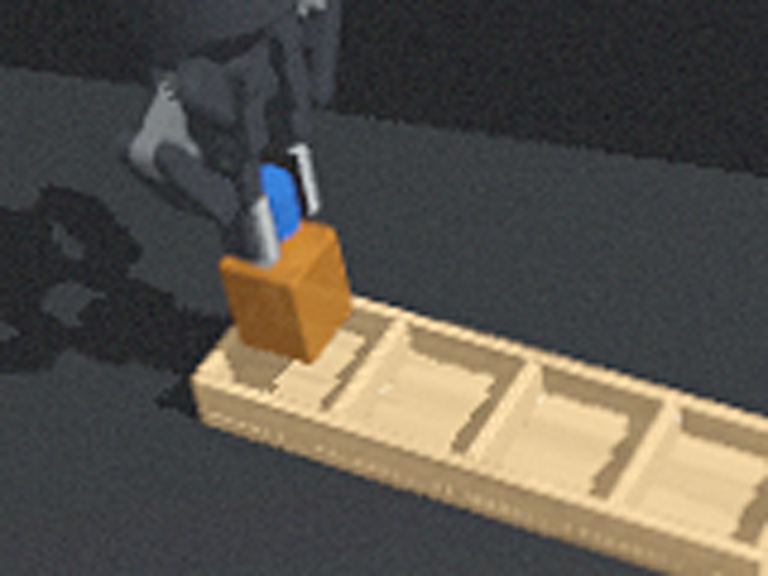

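Call:
carry_out(translation=[[8,1,-1],[16,1,-1],[22,1,-1],[26,1,-1],[28,1,-1],[28,1,-1]], roll=[0,0,0,0,0,0], hand=[0.1,0.1,0.1,0.1,0.1,0.1])

```text
t: 11.25
tcp_pos: [0.5165, -0.2879, 0.0262]
ee_rot: [0.706, -0.059, 0.703, 0.059]
wrist_force: [0.1, 0.4, -1.7]
grip_width: 0.276
```

```bash
python3 -c "
from h import *
go(.5162,-.2876,.0655,K[2])
"
```

```text
t 11.25 tcp [ 0.5165 -0.2879  0.0262] q6 -0.88 F [ 0.1  0.4 -1.7] g 0.276
shift [ 2.2  0.3 -0.2] roll 0.2 tilt [0.19 0.05] dist 2.0
```

Call:
carry_out(translation=[[1,0,0],[2,0,0],[2,0,0],[2.5,0,0],[2.5,0,0]], roll=[0,0,0,0,0], hand=[0.1,0.1,0.1,0.1,0.1])

```text
t: 11.88
tcp_pos: [0.5167, -0.2882, 0.0245]
ee_rot: [0.706, -0.059, 0.703, 0.058]
wrist_force: [-1.2, 1.2, 4.7]
grip_width: 0.273
```

The wrist force turned upward (+4.7 N), so the bottle is on the floor. I'll release it and rise.

Call:
carry_out(translation=[[0,0,0],[0,0,0],[0,0,0],[-10,0,0],[-40,0,0],[-80,0,0],[-125,0,0],[-125,0,0]], roll=[0,0,0,0,0,0,0,0], hand=[0.4,0.6,0.6,0.6,0.6,0.6,0.6,0.6])

```text
t: 12.88
tcp_pos: [0.5189, -0.2902, 0.155]
ee_rot: [0.708, -0.062, 0.701, 0.056]
wrist_force: [-0.5, 0.5, -0.2]
grip_width: 0.598
```

```bash
python3 -c "
from h import *
go(.527,.2228,.19,C[2])
s=optics.snapshot('wrist'); cv2.imwrite('pics/w8.png',s['pixels'][:,:,::-1])
crop('scene',100,80,160,120,4.8,'pics/s8.png')"
```

```text
t 12.88 tcp [ 0.5189 -0.2902  0.155 ] q6 -0.88 F [-0.5  0.5 -0.2] g 0.598
shift [  3.  504.6  93.1] roll 5.0 tilt [0.58 0.47] dist 513.0
```

View pics/s8.png

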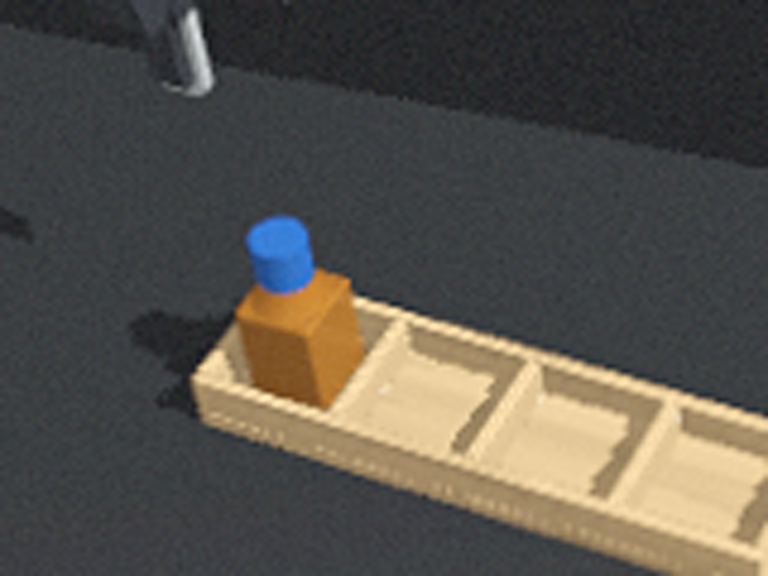

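View pics/w8.png

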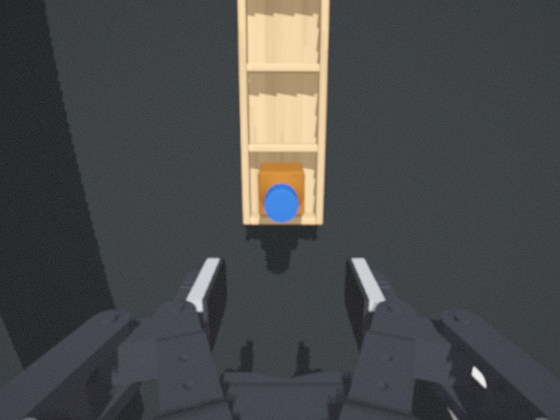

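The square bottle stands upright in the right-hand pocket. Next is the tube.

Call:
carry_out(translation=[[0,60,11],[0,120,22],[0,180,33],[0,240,44],[0,300,55],[0,360,66],[0,420,78],[0,470,87]], roll=[0,1,2,3,4,5,5,5], hand=[0.6,0.6,0.6,0.6,0.6,0.6,0.6,0.6])

```text
t: 13.98
tcp_pos: [0.5227, 0.1919, 0.1477]
ee_rot: [0.707, -0.029, 0.706, 0.028]
wrist_force: [1.0, -0.5, 0.1]
grip_width: 0.6
```

```bash
python3 -c "
from h import *
go(.5275,.2228,.19,C[2])"
```

```text
t 13.97 tcp [0.5227 0.1919 0.1477] q6 0.06 F [ 1.  -0.5  0.1] g 0.6
shift [-0.9 30.4  7.3] roll 0.0 tilt [0.1  0.13] dist 31.0
```

Call:
carry_out(translation=[[0,30,7],[0,30,7],[0,30,7],[0,30,7],[0,30,7]], roll=[0,0,0,0,0], hand=[0.6,0.6,0.6,0.6,0.6])

```text
t: 14.6
tcp_pos: [0.5274, 0.2213, 0.1476]
ee_rot: [0.707, -0.029, 0.706, 0.027]
wrist_force: [-0.5, -0.6, -0.0]
grip_width: 0.602
```

```bash
python3 -c "
from h import *
go(.5275,.2228,.066,C[2])
s=optics.snapshot('wrist'); cv2.imwrite('pics/w9.png',s['pixels'][:,:,::-1])
print(proj(s,[[.527,.2228,.102],[.5314,.1568,.09],[.5368,.0916,.076]]).round())"
```

```text
t 14.6 tcp [0.5274 0.2213 0.1476] q6 0.11 F [-0.5 -0.6 -0. ] g 0.602
shift [123.1   1.8  -0. ] roll -0.0 tilt [0.1  0.13] dist 123.0
[[285. 215.]
 [284. 294.]
 [284. 353.]]
```

View pics/w9.png

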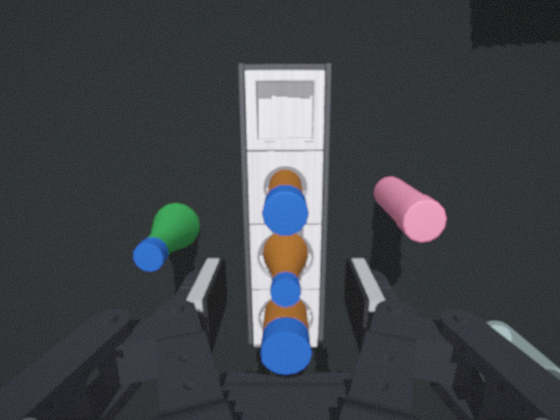

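Call:
carry_out(translation=[[30,3,0],[60,3,0],[90,3,0],[115,3,0],[123,3,0],[123,3,0],[123,3,0]], roll=[0,0,0,0,0,0,0], hand=[0.6,0.6,0.6,0.6,0.6,0.6,0.6])

```text
t: 15.52
tcp_pos: [0.5286, 0.2243, 0.026]
ee_rot: [0.708, -0.028, 0.705, 0.027]
wrist_force: [0.6, -0.6, -0.7]
grip_width: 0.6
```

Call:
carry_out(translation=[[0,0,0],[0,0,0],[0,0,0],[0,0,0],[0,0,0],[0,0,0]], roll=[0,0,0,0,0,0], hand=[0.45,0.3,0.15,0.15,0.15,0.15])

```text
t: 16.27
tcp_pos: [0.5294, 0.2246, 0.0273]
ee_rot: [0.709, -0.028, 0.704, 0.027]
wrist_force: [-1.6, 0.3, 7.1]
grip_width: 0.359
```

```bash
python3 -c "
from h import *
go(.5275,.2238,.19,C[2])
s=optics.snapshot('wrist'); cv2.imwrite('pics/w10.png',s['pixels'][:,:,::-1])"
```

```text
t 16.27 tcp [0.5294 0.2246 0.0273] q6 0.12 F [-1.6  0.3  7.1] g 0.359
shift [-121.2   -0.8   -1.2] roll -0.0 tilt [0.33 0.1 ] dist 121.0
```

View pics/w10.png

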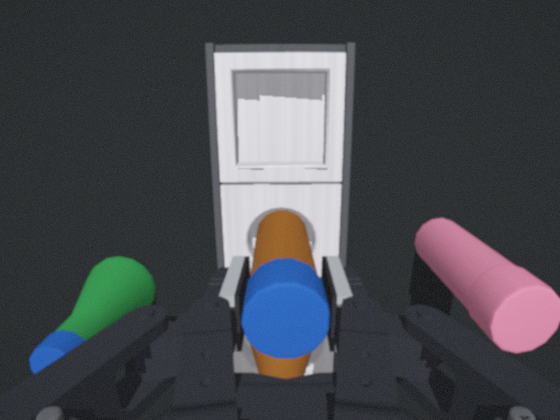

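Call:
carry_out(translation=[[-20,0,0],[-50,0,0],[-85,0,0],[-118,0,0],[-122,0,0],[-122,0,0]], roll=[0,0,0,0,0,0], hand=[0.15,0.15,0.15,0.15,0.15,0.15])

```text
t: 17.08
tcp_pos: [0.5283, 0.2247, 0.1486]
ee_rot: [0.708, -0.028, 0.705, 0.027]
wrist_force: [0.3, -0.1, -1.3]
grip_width: 0.362
```

```bash
python3 -c "
from h import *
go(.5055,-.2224,.19,K[2])"
```

```text
t 17.07 tcp [0.5283 0.2247 0.1486] q6 0.12 F [ 0.3 -0.1 -1.3] g 0.362
shift [   0.6 -443.9  -57.9] roll -4.8 tilt [0.3  0.12] dist 448.0
```

Call:
carry_out(translation=[[0,-40,-5],[0,-100,-13],[0,-160,-21],[0,-220,-29],[0,-280,-37],[0,-340,-44],[0,-390,-51],[0,-410,-54]], roll=[0,-1,-2,-3,-4,-5,-5,-5], hand=[0.15,0.15,0.15,0.15,0.15,0.15,0.15,0.15])

```text
t: 18.08
tcp_pos: [0.5053, -0.1904, 0.1471]
ee_rot: [0.706, -0.058, 0.704, 0.058]
wrist_force: [0.6, 0.2, -1.3]
grip_width: 0.359
```

```bash
python3 -c "
from h import *
go(.5055,-.2224,.1,K[2])"
```

```text
t 18.07 tcp [ 0.5053 -0.1904  0.1471] q6 -0.74 F [ 0.6  0.2 -1.3] g 0.359
shift [ 88.6 -31.6  -5.2] roll 0.0 tilt [0.15 0.02] dist 94.0
```

Call:
carry_out(translation=[[0,-32,-5],[0,-32,-5],[0,-32,-5],[25,-32,-5],[50,-32,-5],[75,-32,-5],[88,-32,-5],[88,-32,-5]], roll=[0,0,0,0,0,0,0,0], hand=[0.15,0.15,0.15,0.15,0.15,0.15,0.15,0.15])

```text
t: 19.08
tcp_pos: [0.5053, -0.2214, 0.0583]
ee_rot: [0.705, -0.057, 0.704, 0.058]
wrist_force: [-0.3, 0.5, -1.1]
grip_width: 0.363
```

```bash
python3 -c "
from h import *
go(.5055,-.2224,.0673,K[2])
crop('wrist',180,100,220,170,3.6,'pics/w11.png')
crop('scene',100,80,160,120,4.8,'pics/s11.png')"
```

```text
t 19.07 tcp [ 0.5053 -0.2214  0.0583] q6 -0.79 F [-0.3  0.5 -1.1] g 0.363
shift [32.5 -1.   0. ] roll 0.1 tilt [ 0.07 -0.07] dist 32.0
```

View pics/w11.png

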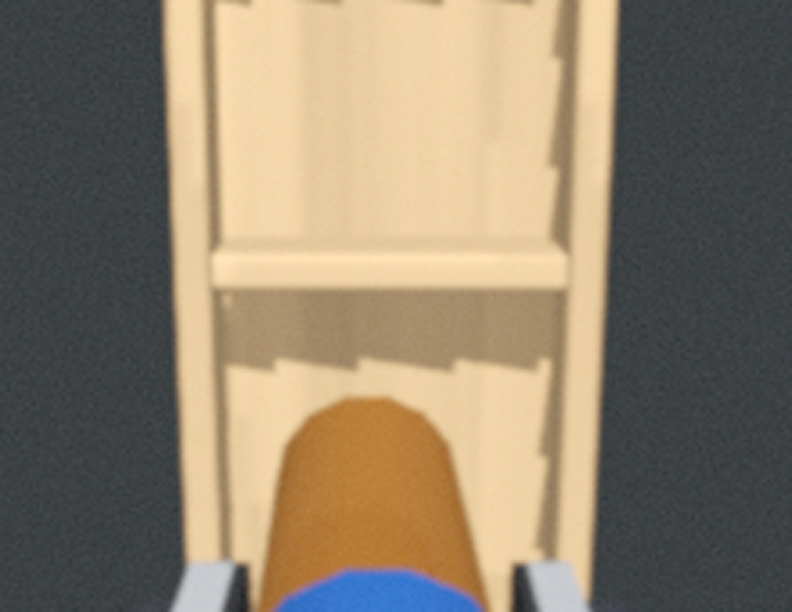

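View pics/s11.png

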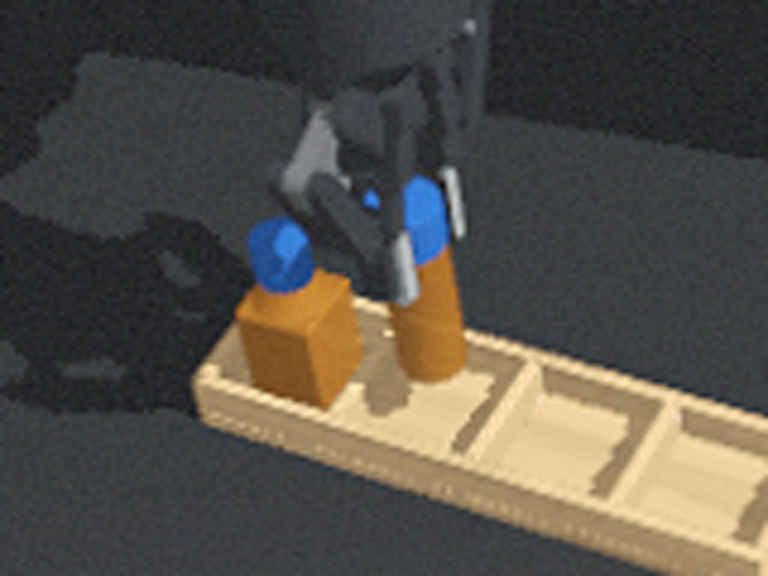

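Call:
carry_out(translation=[[8,-1,0],[16,-1,0],[24,-1,0],[29,-1,0],[31,-1,0],[32,-1,0],[33,-1,0],[33,-1,0]], roll=[0,0,0,0,0,0,0,0], hand=[0.15,0.15,0.15,0.15,0.15,0.15,0.15,0.15])

```text
t: 20.18
tcp_pos: [0.5068, -0.2237, 0.027]
ee_rot: [0.706, -0.058, 0.703, 0.057]
wrist_force: [-0.7, -0.8, -1.3]
grip_width: 0.359
```

Call:
carry_out(translation=[[1,0,0],[2,0,0],[2.5,0,0],[3,0,0],[3,0,0]], roll=[0,0,0,0,0], hand=[0.15,0.15,0.15,0.15,0.15])

```text
t: 20.8
tcp_pos: [0.5072, -0.2244, 0.0253]
ee_rot: [0.706, -0.059, 0.703, 0.057]
wrist_force: [-2.7, 0.1, 9.2]
grip_width: 0.367
```

Call:
carry_out(translation=[[-0.5,0,0],[-0.5,0,0],[-0.5,0,0],[-10,0,0],[-40,0,0],[-80,0,0],[-122,0,0],[-122,0,0]], roll=[0,0,0,0,0,0,0,0], hand=[0.45,0.6,0.6,0.6,0.6,0.6,0.6,0.6])

```text
t: 21.8
tcp_pos: [0.5092, -0.2259, 0.1522]
ee_rot: [0.709, -0.061, 0.701, 0.055]
wrist_force: [-0.3, -0.4, 0.5]
grip_width: 0.596
```

```bash
python3 -c "
from h import *
go(.5315,.158,.18,C[2])
crop('scene',100,80,160,120,4.8,'pics/s12.png')"
```

```text
t 21.8 tcp [ 0.5092 -0.2259  0.1522] q6 -0.8 F [-0.3 -0.4  0.5] g 0.596
shift [ 11.3 375.2  84.5] roll 4.8 tilt [0.6  0.47] dist 385.0
```

View pics/s12.png

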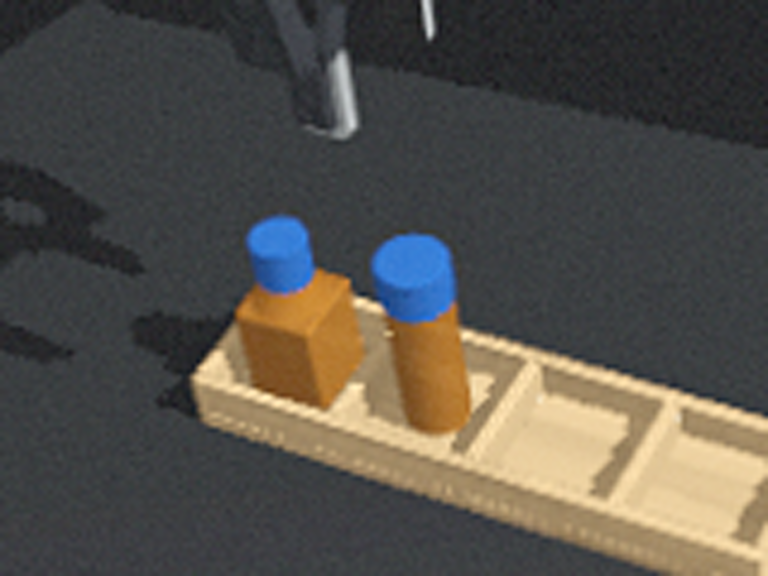

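The tube stands upright in the second pocket from the right. Next is the flask.

Call:
carry_out(translation=[[0,60,14],[0,120,27],[0,180,41],[0,240,54],[0,300,68],[0,350,79],[0,375,84],[0,375,84]], roll=[0,1,2,3,4,5,5,5], hand=[0.6,0.6,0.6,0.6,0.6,0.6,0.6,0.6])

```text
t: 22.85
tcp_pos: [0.5282, 0.1604, 0.1467]
ee_rot: [0.708, -0.03, 0.705, 0.027]
wrist_force: [-1.2, 0.1, -0.4]
grip_width: 0.597
```

```bash
python3 -c "
from h import *
go(.5315,.1585,.053,C[2])
s=optics.snapshot('wrist'); cv2.imwrite('pics/w13.png',s['pixels'][:,:,::-1])
print(proj(s,[[.5314,.1568,.09],[.5368,.0916,.076]]).round())"
```

```text
t 22.85 tcp [0.5282 0.1604 0.1467] q6 0.0 F [-1.2  0.1 -0.4] g 0.597
shift [135.2  -1.5   2.4] roll 0.0 tilt [0.29 0.28] dist 135.0
[[289. 217.]
 [289. 290.]]
```

View pics/w13.png

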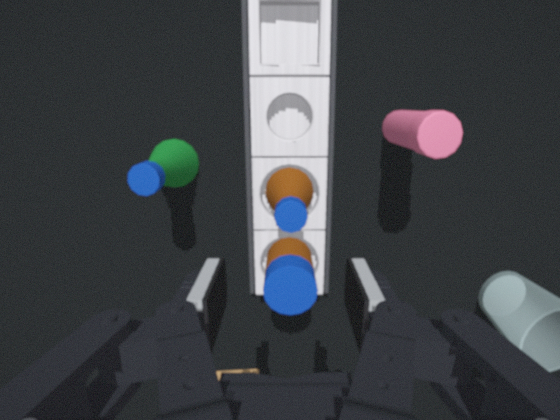

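Call:
carry_out(translation=[[30,-1,3],[60,-1,3],[90,-1,3],[120,-1,3],[135,-1,3],[135,-1,3],[135,-1,3]], roll=[0,0,0,0,0,0,0], hand=[0.6,0.6,0.6,0.6,0.6,0.6,0.6])

```text
t: 23.78
tcp_pos: [0.5333, 0.1575, 0.0129]
ee_rot: [0.709, -0.029, 0.704, 0.026]
wrist_force: [0.4, 0.1, -0.1]
grip_width: 0.603
```

Call:
carry_out(translation=[[0,0,0],[0,0,0],[0,0,0],[0,0,0],[0,0,0],[0,0,0]], roll=[0,0,0,0,0,0], hand=[0.45,0.3,0.1,0.1,0.1,0.1])

```text
t: 24.52
tcp_pos: [0.5338, 0.1576, 0.0138]
ee_rot: [0.709, -0.03, 0.704, 0.026]
wrist_force: [-1.9, 0.2, 4.5]
grip_width: 0.264
```

```bash
python3 -c "
from h import *
go(.4948,-.1573,.18,K[2])
s=optics.snapshot('wrist'); cv2.imwrite('pics/w14.png',s['pixels'][:,:,::-1])"
```

```text
t 24.52 tcp [0.5338 0.1576 0.0138] q6 0.0 F [-1.9  0.2  4.5] g 0.264
shift [-123.5 -311.5  -62.6] roll -4.8 tilt [0.45 0.33] dist 341.0
```

View pics/w14.png

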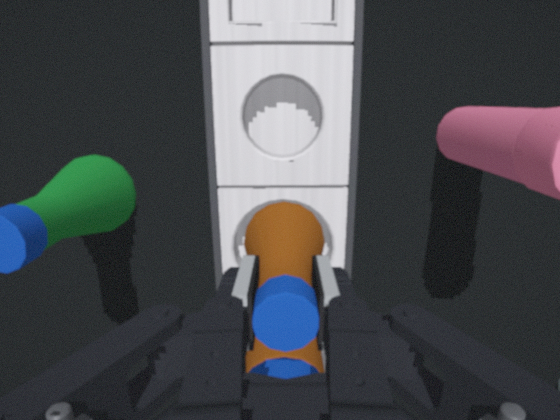

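Call:
carry_out(translation=[[-20,0,0],[-50,0,0],[-85,0,0],[-115,0,0],[-120,0,0],[-120,0,0]], roll=[0,0,0,0,0,0], hand=[0.1,0.1,0.1,0.1,0.1,0.1])

```text
t: 25.32
tcp_pos: [0.5324, 0.1582, 0.133]
ee_rot: [0.709, -0.03, 0.704, 0.026]
wrist_force: [-0.8, 0.2, -1.9]
grip_width: 0.265
```

```bash
python3 -c "
from h import *
go(.4948,-.1573,.18,K[2])"
```

```text
t 25.32 tcp [0.5324 0.1582 0.133 ] q6 0.0 F [-0.8  0.2 -1.9] g 0.265
shift [  -4.2 -311.6  -62.2] roll -4.8 tilt [0.41 0.33] dist 318.0
```

Call:
carry_out(translation=[[0,-40,-8],[0,-100,-20],[0,-160,-32],[0,-220,-44],[0,-270,-54],[0,-300,-60],[0,-311,-62],[0,-311,-62]], roll=[0,-1,-2,-3,-4,-5,-5,-5], hand=[0.1,0.1,0.1,0.1,0.1,0.1,0.1,0.1])

```text
t: 26.32
tcp_pos: [0.4943, -0.1564, 0.133]
ee_rot: [0.707, -0.059, 0.703, 0.057]
wrist_force: [0.0, 0.6, -1.4]
grip_width: 0.262
```

```bash
python3 -c "
from h import *
go(.4948,-.1573,.083,K[2])"
```

```text
t 26.32 tcp [ 0.4943 -0.1564  0.133 ] q6 -0.7 F [ 0.   0.6 -1.4] g 0.262
shift [91.5 -0.6 -0.1] roll 0.1 tilt [0.31 0.25] dist 92.0
```

Call:
carry_out(translation=[[25,-1,0],[50,-1,0],[75,-1,0],[91,-1,0],[91,-1,0],[91,-1,0]], roll=[0,0,0,0,0,0], hand=[0.1,0.1,0.1,0.1,0.1,0.1])

```text
t: 27.08
tcp_pos: [0.4957, -0.1577, 0.0428]
ee_rot: [0.707, -0.06, 0.702, 0.057]
wrist_force: [0.3, 0.2, -0.6]
grip_width: 0.264
```

```bash
python3 -c "
from h import *
go(.4948,-.1573,.0533,K[2])
crop('wrist',180,100,220,170,3.6,'pics/w15.png')
crop('scene',100,80,180,130,4.4,'pics/s15.png')"
```

```text
t 27.07 tcp [ 0.4957 -0.1577  0.0428] q6 -0.7 F [ 0.3  0.2 -0.6] g 0.264
shift [31.   0.7 -1. ] roll 0.1 tilt [0.36 0.29] dist 31.0
```

View pics/w15.png

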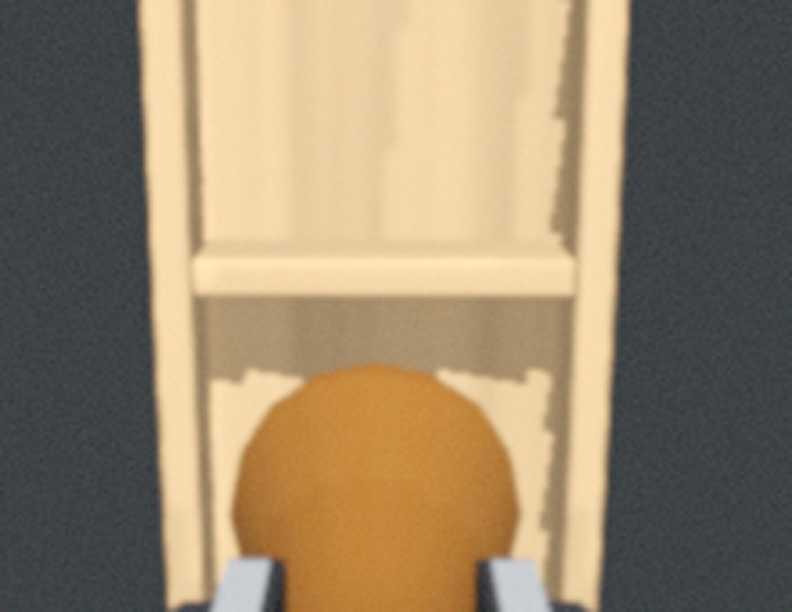

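View pics/s15.png

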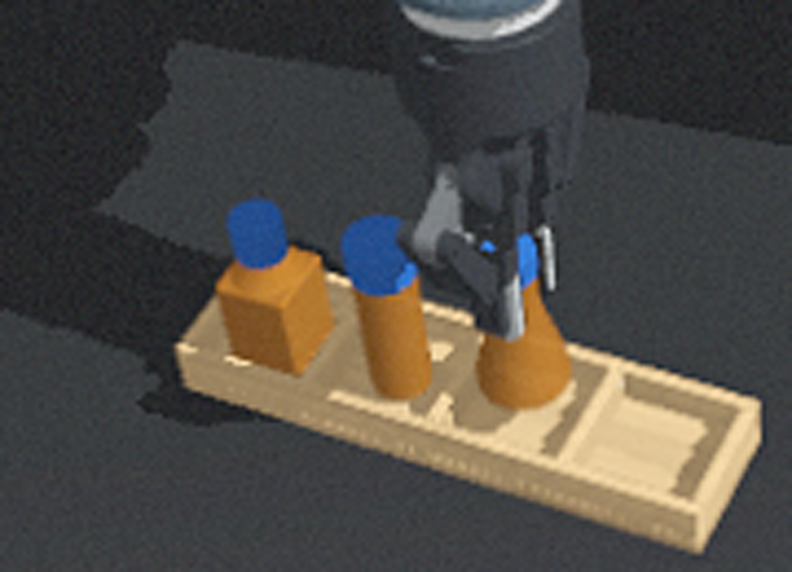

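Call:
carry_out(translation=[[8,1,-1],[16,1,-1],[23,1,-1],[27,1,-1],[29,1,-1],[30,1,-1],[31,1,-1],[31,1,-1]], roll=[0,0,0,0,0,0,0,0], hand=[0.1,0.1,0.1,0.1,0.1,0.1,0.1,0.1])

```text
t: 28.18
tcp_pos: [0.495, -0.1574, 0.0122]
ee_rot: [0.707, -0.06, 0.702, 0.056]
wrist_force: [0.4, -0.9, -1.1]
grip_width: 0.265
```

Call:
carry_out(translation=[[1,0,0],[1.5,0,0],[2,0,0],[2,0,0],[2,0,0]], roll=[0,0,0,0,0], hand=[0.1,0.1,0.1,0.1,0.1])

```text
t: 28.8
tcp_pos: [0.4954, -0.1577, 0.0119]
ee_rot: [0.707, -0.06, 0.702, 0.056]
wrist_force: [-5.7, 2.4, 13.3]
grip_width: 0.264
```

Contact at 13 N upward. I'll ease off slightly, release and rise.

Call:
carry_out(translation=[[-1,0,0],[-1,0,0],[-1,0,0],[-10,0,0],[-40,0,0],[-80,0,0],[-122,0,0],[-122,0,0]], roll=[0,0,0,0,0,0,0,0], hand=[0.26,0.6,0.6,0.6,0.7,0.8,0.8,0.8])

```text
t: 29.8
tcp_pos: [0.4972, -0.1586, 0.1384]
ee_rot: [0.71, -0.062, 0.699, 0.055]
wrist_force: [0.3, -0.1, 0.2]
grip_width: 0.805
```

```bash
python3 -c "
from h import *
go(.5370,.0935,.18,C[2])
crop('scene',100,80,180,130,4.4,'pics/s16.png')"
```

```text
t 29.8 tcp [ 0.4972 -0.1586  0.1384] q6 -0.7 F [ 0.3 -0.1  0.2] g 0.805
shift [ -1.9 242.2  80.7] roll 4.9 tilt [0.82 0.64] dist 255.0
```

View pics/s16.png

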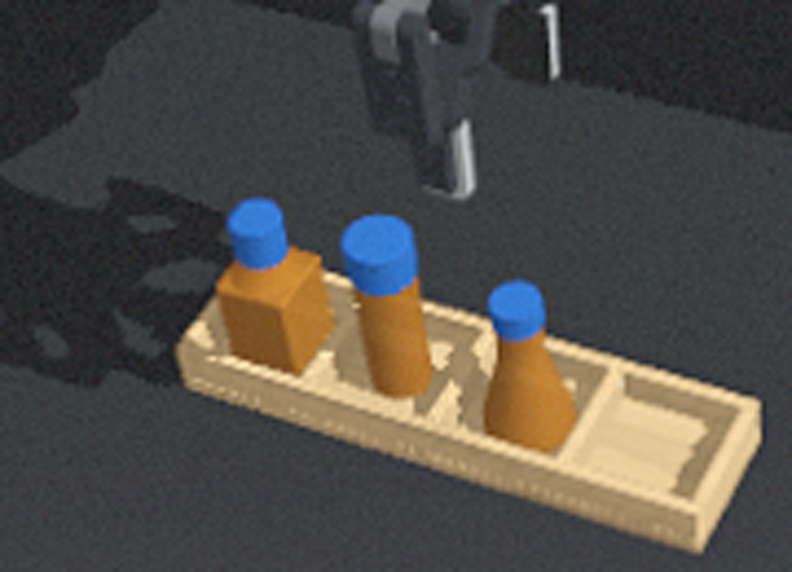

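Call:
carry_out(translation=[[0,50,17],[0,110,37],[0,170,57],[0,220,73],[0,242,81],[0,242,81],[0,242,81]], roll=[0,1,2,4,5,5,5], hand=[0.8,0.8,0.8,0.8,0.8,0.8,0.8])

```text
t: 30.72
tcp_pos: [0.5352, 0.0936, 0.1337]
ee_rot: [0.71, -0.03, 0.703, 0.025]
wrist_force: [-0.5, -0.7, 0.1]
grip_width: 0.802
```

```bash
python3 -c "
from h import *
go(.5370,.0930,.045,C[2])
s=optics.snapshot('wrist'); cv2.imwrite('pics/w17.png',s['pixels'][:,:,::-1])
print(proj(s,[[.5368,.0916,.076]]).round())"
```

```text
t 30.73 tcp [0.5352 0.0936 0.1337] q6 -0.12 F [-0.5 -0.7  0.1] g 0.802
shift [130.3   0.4   0.5] roll -0.1 tilt [0.56 0.49] dist 130.0
[[287. 214.]]
```

View pics/w17.png

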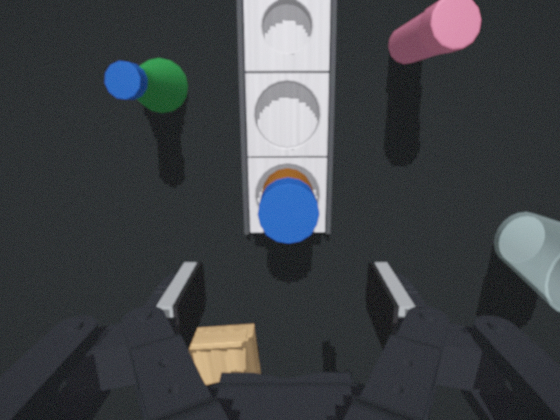

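Call:
carry_out(translation=[[30,1,1],[60,1,1],[90,1,1],[115,1,1],[130,1,1],[130,1,1],[130,1,1]], roll=[0,0,0,0,0,0,0], hand=[0.8,0.8,0.8,0.8,0.8,0.8,0.8])

```text
t: 31.65
tcp_pos: [0.5385, 0.093, 0.0049]
ee_rot: [0.711, -0.03, 0.702, 0.024]
wrist_force: [1.2, -0.5, -0.1]
grip_width: 0.799
```

Call:
carry_out(translation=[[0,0,0],[0,0,0],[0,0,0],[0,0,0],[0,0,0],[0,0,0]], roll=[0,0,0,0,0,0], hand=[0.65,0.5,0.3,0.3,0.3,0.3])

```text
t: 32.4
tcp_pos: [0.5394, 0.0929, 0.0063]
ee_rot: [0.711, -0.03, 0.702, 0.024]
wrist_force: [-2.0, -0.4, 5.7]
grip_width: 0.499
```

```bash
python3 -c "
from h import *
go(.4841,-.0922,.18,K[2])
s=optics.snapshot('wrist'); cv2.imwrite('pics/w18.png',s['pixels'][:,:,::-1])"
```

```text
t 32.4 tcp [0.5394 0.0929 0.0063] q6 -0.11 F [-2.  -0.4  5.7] g 0.499
shift [-131.5 -181.6  -67.6] roll -4.9 tilt [0.74 0.55] dist 234.0
```

View pics/w18.png

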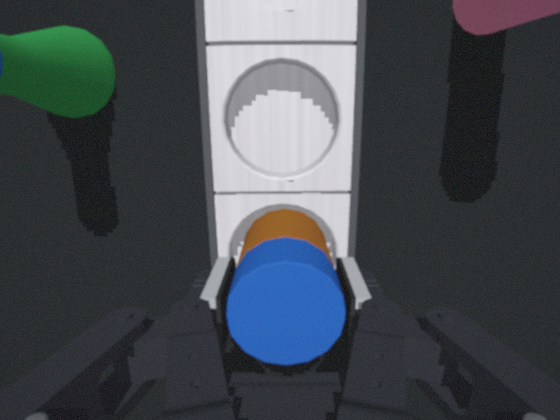

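Call:
carry_out(translation=[[-20,0,0],[-50,0,0],[-80,0,0],[-100,0,0],[-100,0,0],[-100,0,0]], roll=[0,0,0,0,0,0], hand=[0.3,0.3,0.3,0.3,0.3,0.3])

```text
t: 33.2
tcp_pos: [0.5373, 0.0938, 0.1054]
ee_rot: [0.711, -0.03, 0.702, 0.024]
wrist_force: [0.5, -0.1, -1.3]
grip_width: 0.503
```

```bash
python3 -c "
from h import *
go(.4841,-.0922,.15,K[2])"
```

```text
t 33.2 tcp [0.5373 0.0938 0.1054] q6 -0.11 F [ 0.5 -0.1 -1.3] g 0.503
shift [  -2.3 -181.4  -67.3] roll -4.9 tilt [0.67 0.54] dist 194.0
```

Call:
carry_out(translation=[[-2,-40,-15],[-2,-90,-33],[-2,-140,-52],[-2,-170,-63],[-2,-181,-67],[-2,-181,-67],[-2,-181,-67]], roll=[-1,-2,-4,-5,-5,-5,-5], hand=[0.3,0.3,0.3,0.3,0.3,0.3,0.3])

```text
t: 34.08
tcp_pos: [0.4843, -0.0907, 0.1077]
ee_rot: [0.709, -0.061, 0.701, 0.055]
wrist_force: [0.5, -0.3, -1.2]
grip_width: 0.504
```

```bash
python3 -c "
from h import *
go(.4841,-.0922,.075,K[2])"
```

```text
t 34.08 tcp [ 0.4843 -0.0907  0.1077] q6 -0.59 F [ 0.5 -0.3 -1.2] g 0.504
shift [74.2 -0.8 -1.3] roll 0.1 tilt [0.61 0.52] dist 74.0
```

Call:
carry_out(translation=[[20,-1,-1],[40,-1,-1],[60,-1,-1],[72,-1,-1],[72,-1,-1],[72,-1,-1]], roll=[0,0,0,0,0,0], hand=[0.3,0.3,0.3,0.3,0.3,0.3])

```text
t: 34.83
tcp_pos: [0.4851, -0.0923, 0.0364]
ee_rot: [0.709, -0.062, 0.7, 0.055]
wrist_force: [-0.9, 0.6, -1.7]
grip_width: 0.503
```

```bash
python3 -c "
from h import *
go(.4841,-.0922,.0458,K[2])
crop('wrist',180,100,220,170,3.6,'pics/w19.png')
crop('scene',100,80,200,140,4,'pics/s19.png')"
```

```text
t 34.83 tcp [ 0.4851 -0.0923  0.0364] q6 -0.59 F [-0.9  0.6 -1.7] g 0.503
shift [32.1  0.6 -1.3] roll 0.2 tilt [0.67 0.55] dist 32.0
```

View pics/w19.png

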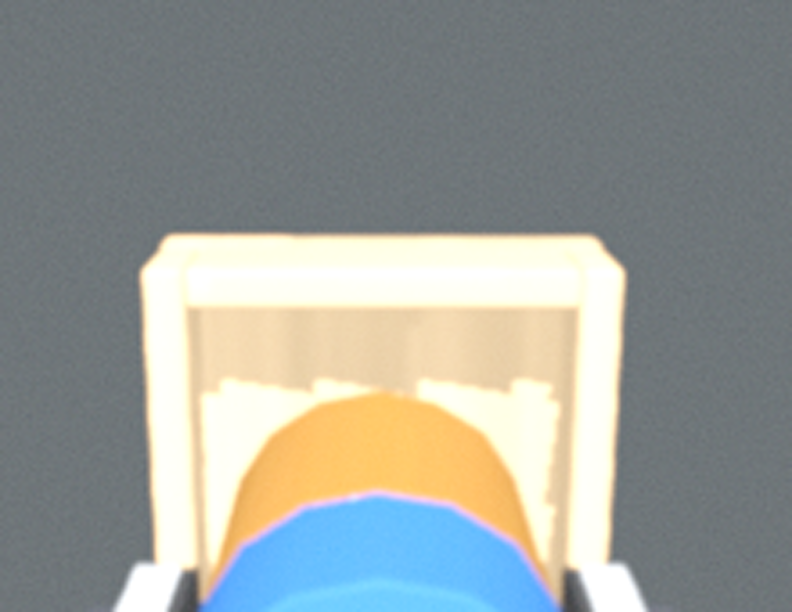

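View pics/s19.png

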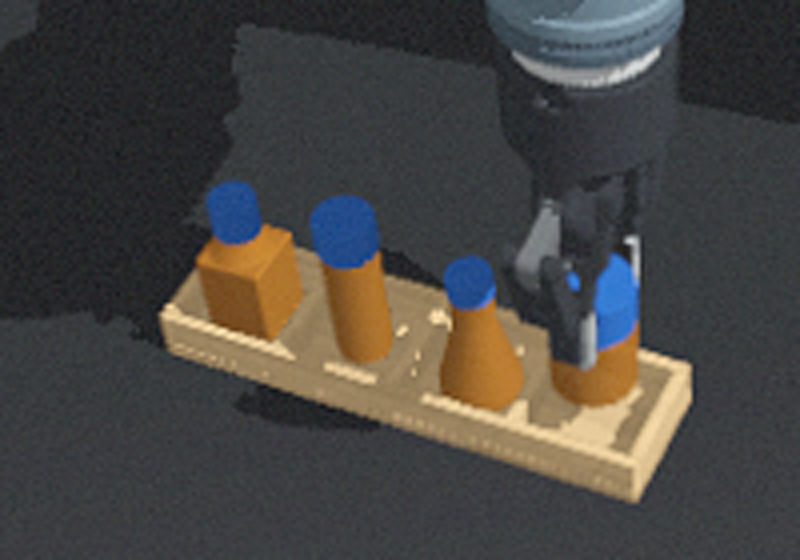

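Call:
carry_out(translation=[[8,1,-1],[16,1,-1],[23,1,-1],[27,1,-1],[30,1,-1],[31,1,-1],[32,1,-1],[32,1,-1]], roll=[0,0,0,0,0,0,0,0], hand=[0.3,0.3,0.3,0.3,0.3,0.3,0.3,0.3])

```text
t: 35.92
tcp_pos: [0.4846, -0.092, 0.0047]
ee_rot: [0.709, -0.062, 0.7, 0.055]
wrist_force: [0.3, 0.0, -1.6]
grip_width: 0.502
```

Call:
carry_out(translation=[[0.5,0,0],[1,0,0],[1.5,0,0],[1.5,0,0],[1.5,0,0]], roll=[0,0,0,0,0], hand=[0.3,0.3,0.3,0.3,0.3])

```text
t: 36.55
tcp_pos: [0.4848, -0.0922, 0.0042]
ee_rot: [0.709, -0.062, 0.7, 0.055]
wrist_force: [-3.7, 1.3, 9.6]
grip_width: 0.504
```

Contact at 9.6 N. Releasing and rising.

Call:
carry_out(translation=[[-0.5,0,0],[-0.5,0,0],[-0.5,0,0],[-8,0,0],[-40,0,0],[-80,0,0],[-130,0,0],[-150,0,0]], roll=[0,0,0,0,0,0,0,0], hand=[0.52,0.75,0.75,0.75,0.75,0.75,0.75,0.75])

```text
t: 37.55
tcp_pos: [0.4844, -0.0916, 0.1581]
ee_rot: [0.711, -0.063, 0.698, 0.054]
wrist_force: [0.4, -0.9, -0.3]
grip_width: 0.751
```

Call:
carry_out(translation=[[-30,60,0],[-30,120,0],[-30,150,0],[-30,150,0],[-30,150,0]], roll=[0,0,0,0,0], hand=[0.75,0.75,0.75,0.75,0.75])

```text
t: 38.17
tcp_pos: [0.4594, 0.0562, 0.1863]
ee_rot: [0.711, -0.063, 0.698, 0.054]
wrist_force: [0.5, -0.1, 0.4]
grip_width: 0.749
```

```bash
python3 -c "
from h import *
print(r.sense()['t'],r.sense()['tcp_pos'])
crop('scene',100,80,200,140,4,'pics/s20.png')
s=optics.snapshot('scene'); cv2.imwrite('pics/s21.png',s['pixels'][:,:,::-1])
crop('top',300,165,190,110,4.2,'pics/t20.png')"
```

```text
38.175 [0.45936195 0.05617388 0.18628985]
```

View pics/s20.png

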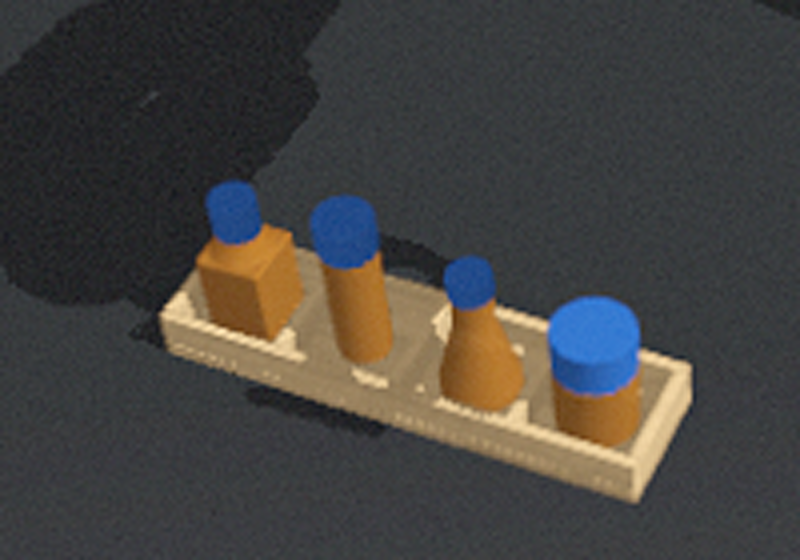

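View pics/t20.png

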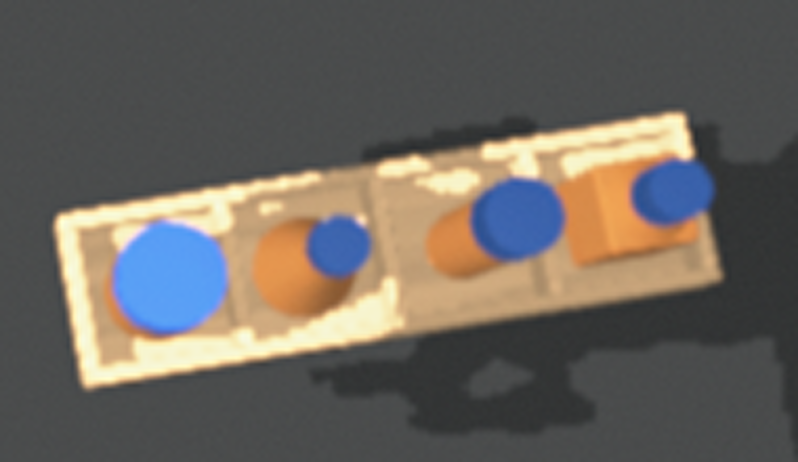

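View pics/s21.png

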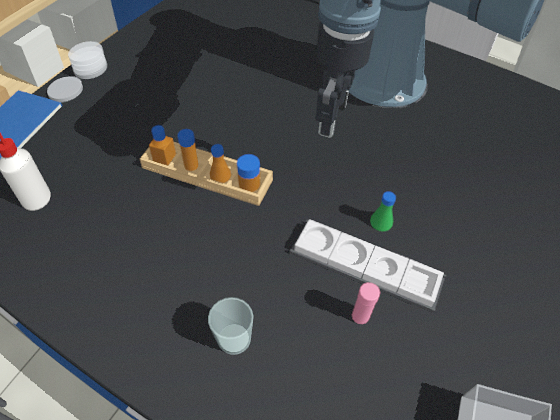

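All four stand in the rack in reversed order, the blocks are empty and the look-alikes have not moved. One numeric check that each is upright and on its floor: where the cap tops should project against where they are seen.

Run:
```python
from h import *
from scipy.optimize import least_squares
S=optics.snapshot('scene');T=optics.snapshot('top')
hs=dict(sq=.092,tube=.1,flask=.088,jar=.074)
for n,u,v,y in(('sq',(233,197),(677,189),-.099),('tube',(343,217),(518,216),-.033),('flask',(470,272),(340,245),.033),('jar',(594,328),(170,277),.099)):
    u=(np.array(u)+.5)/4-.5+[100,80]; v=(np.array(v)+.5)/4.2-.5+[300,165]
    q=least_squares(lambda p:np.r_[proj(S,p)[0]-u,proj(T,p)[0]-v],[.5,-.2,.09])
    c,s=np.cos(K[2]),np.sin(K[2]); d=q.x[:2]-K[:2]; L=[c*d[0]+s*d[1],-s*d[0]+c*d[1]-y]
    print(n,"top height",(q.x[2]*1000).round(1),"expected",hs[n]*1000,"offset in pocket mm",(np.array(L)*1000).round(1),"res px",np.abs(q.fun).max().round(1))
```

```text
sq top height 92.5 expected 92.0 offset in pocket mm [-1.1  0.7] res px 0.1
tube top height 100.2 expected 100.0 offset in pocket mm [-1.9 -0.5] res px 0.4
flask top height 88.6 expected 88.0 offset in pocket mm [-1.   0.7] res px 0.3
jar top height 74.8 expected 74.0 offset in pocket mm [-1.3 -0.2] res px 0.1
```

```bash
python3 -c "
from workcell import r
print(r.job_done())"
```

```text
the job is handed in; nothing more can be done
None
```

The job is done and handed in at about 38 s. All four vessels stand in the rack in reverse order: seen from the robot, the right end holds the square bottle, then the tube, the flask, and the jar at the left end. I lowered each one until the wrist force showed contact with the pocket floor (5 to 13 N) before letting go.

**Last checks:** fitted from the scene and top pictures, the cap tops were within 1 mm of the height expected for standing on the floor. Each vessel was within 2 mm of its pocket centre. The carrier blocks were empty and the pink and green look-alikes had not moved.

**What disagreed:** the real fingertips were about 41.5 mm higher than the reported TCP, and all three cameras agreed on this to about 2 mm. Because of that, the first grasp closed on air above the square bottle's cap without moving anything, and I corrected every height after that. Two smaller deviations did no harm: the wrist camera placed the caps about 3 mm further left than the top camera did, and the tool drifted up to about 1° off vertical.

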